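# Put the ventilator test kit away

## Robot

A 6-joint arm with a two-finger parallel gripper is mounted at the origin on the work surface. World frame = base frame: x ahead of the robot, y to its left, z up, the work surface at z = 0. Lengths are in mm, angles in rad, forces in N, time in s.
With the tool pointing down it reaches from about 375 to 900 mm from the base axis. Payload 3.1 kg.
Tool frame: the origin (TCP) lies at the very end of the fingers, on their centre line; the grasp point (between the pads) lies 19 mm behind it; x points along the fingers, y is the direction in which the jaws open and shut, and the axes are right-handed (so a half turn about x gives the same grasp; the last joint's range is limited). The gripper opens to 87 mm and grips with 3 to 60 N. Pads are 19 mm wide; open, the fingers measure 117 mm over their backs; the gripper's body (75 mm by 190 mm) begins 51 mm behind the grasp point.
Start: joints at [-1.48, 0.527, 1.433, -0, 1.181, -0.178], TCP at [166.008, -602.526, 222.548] pointing down, gripper open.
Joint ranges: [-3.08, 3.08], [-0.75, 2.2], [0.22, 2.44], [-1.43, 4.57], [0, 2.65], [-2.85, 2.85]. Speed limits (rad/s): [2.79, 2.79, 3.14, 3.14, 3.14, 3.14].

## Interface

Orientations are given as a unit quaternion [w, x, y, z].
In Python, from workcell import telemetry, imaging, order gives the robot as it stands.
- The arm moves only by the tool drive_tool, never from a script. Its argument "rows" is a list of rows, each a list of 7 numbers: the opening, from 0 (shut) to 1 (fully open), then the shift along the tool's x, y, z in m, then the turn, a rotation vector about the tool's x, y, z in degrees. A call has 1 to 12 rows; each row shifts and turns the commanded pose from where the row before left it, along the tool's axes as they then stand; what a row does not reach is not made up. A row lasts 1/10 s, in which the tool goes at most 50 mm and 8.59 degrees, less where a joint would pass 70% of its speed; a pose out of reach is approached as far as the arm can. A call is refused whole if a number of a shift passes 0.05 or a number of a turn 8.59, either way. A call with a gripper value outside its range is refused whole. The fingers move at their own pace and stop on an object; the grip force is fixed at half the most. Time passes only in rows, so rows that do not move let the fingers close. It gives the time, the measured TCP pose, the force and the opening at its end, in the units of the state.
- telemetry.read_state(): the state, without advancing time (a new reading comes with each control period).
- imaging.grab_frame(name): name is "scene" or "top" or "wrist"; returns a dict with "color" (384x512x3 uint8, blue, green, red), "mtx" (3x3 intrinsics, pixels), "k1" (the pictures are not rectified: a ray, as slopes to the right and down, at radius r is drawn at 1 + k1 r^2 times it, then the intrinsics apply), "world_from_camera" (4x4, takes a point from camera to world coordinates). Camera axes: x right, y down, z forward; pixel columns grow to the right and rows downward; lengths in mm; the calibration is good to about 2 mm. A picture is of the moment at which its call begins. There is no depth.
- order.job_done(): hands the job in, once; it reports no verdict.
Trained networks look in the newest picture that a camera, given by its name, has taken for a name from the list of things; names that differ only in an ending like _2 or _b are one class to them, and where a whole thing is asked for, a point or a joint stands for the part that bears it (a point fixed in the world has none). Each returns a list of dicts, best first, with "conf" (0 to 1); they miss things now and then, are a little off and sometimes report something else, mostly with a low value. They report only what shows in the picture. A call takes as long as a camera call. They do not tell look-alikes from the thing itself.
- imaging.search_frame(camera, thing): "point" ([x, y, z] in mm, in world coordinates, good to about 4 mm: the middle of the surface that is visible of it).
- imaging.regions_of(camera, thing): "region" (384x512 bool, what is visible of it).
- imaging.place_of(camera, thing): "point" ([x, y, z] in mm, in world coordinates, good to about 4 mm: a listed point, or the origin of a listed thing).
The state is a dict: "time_s": time; "q": joint angles; "joint_vel": joint speeds; "joint_torque": joint torques, N m; "eef_pos": TCP position; "orientation": TCP orientation; "ft_force": force on the tool from outside, world axes, zero at the start; "torque": the same for the moment, N m; "finger_gap": finger opening in mm.
Only numpy, scipy, OpenCV 4.12 (cv2) and the standard library are available. Lean on these libraries where they do the work, as an engineer would, in place of code of your own. Each camera call takes 0.05 s, during which the arm holds its last target. There are 200 camera calls.

## Task

The ventilator check is done, so put the test kit away. Hang both gauge units on the plywood board by their keyholes, one on each screw, each lowered until the screw is at the top of its narrow slot, and press every kit piece that lies on the bench (meter, flow sensor, round gauge, battery pack, whichever are there) fully home in the foam pocket of its shape. Keep the gauge units upright, and leave the bottle, the red tray and the mug where they are.

Things in the scene. Friction and masses are not known exactly. Their poses are not given: they have to be found in the camera images.
- unit_1: gauge unit standing on the bench, 0.35 kg: white housing 65 deep (x) x 80 wide (y) x 65 mm high, round dial on its front (-x side); on its back (x=+30 to +35 mm) an upright aluminium plate 5 mm thick, 80 wide, 132 high, with the keyhole in its part above the housing. Origin: centre of the underside, z up; x points out of its back
- unit_1_slot (a point): point in mid-plate (x=+32.5 mm), 118 mm above the unit's underside: the screw's axis passes here when the unit hangs, screw at the top of the slot. Keyhole: 27 mm octagonal hole centred 88 mm up, open at its top into an 11 mm wide slot that ends 121 mm up
- unit_1_grip (a point): point to grip that unit: in the black grip block on its housing, 100 mm above its underside, 13 mm in front (-x) of its origin. The block is 32 (x) x 20 (y) mm, 65 to 103 mm up; pinch it from above across y
- unit_2: gauge unit standing on the bench, 0.35 kg: white housing 65 deep (x) x 80 wide (y) x 65 mm high, round dial on its front (-x side); on its back (x=+30 to +35 mm) an upright aluminium plate 5 mm thick, 80 wide, 132 high, with the keyhole in its part above the housing. Origin: centre of the underside, z up; x points out of its back
- unit_2_slot (a point): point in mid-plate (x=+32.5 mm), 118 mm above the unit's underside: the screw's axis passes here when the unit hangs, screw at the top of the slot. Keyhole: 27 mm octagonal hole centred 88 mm up, open at its top into an 11 mm wide slot that ends 121 mm up
- unit_2_grip (a point): point to grip that unit: in the black grip block on its housing, 100 mm above its underside, 13 mm in front (-x) of its origin. The block is 32 (x) x 20 (y) mm, 65 to 103 mm up; pinch it from above across y
- screw_a (a point): a screw of the fixed upright plywood board (320 wide, 235 high); two alike screws 136 mm apart, 200 mm up; either takes either unit. Point on the screw's axis 5 mm in front of the board's face; x points level into the board, z up (a hung unit has the same axes). Shank 6 mm thick, free for 10 mm; head 18 mm wide, 10 to 14 mm off the face
- screw_b (a point): a screw of the fixed upright plywood board (320 wide, 235 high); two alike screws 136 mm apart, 200 mm up; either takes either unit. Point on the screw's axis 5 mm in front of the board's face; x points level into the board, z up (a hung unit has the same axes). Shank 6 mm thick, free for 10 mm; head 18 mm wide, 10 to 14 mm off the face
- case: open black case 284 (x) x 194 (y) mm, fixed, its lid lying flat beside it (-y side); filled with four foam blocks, each 130 x 85 mm with one pocket; which block is where varies. Rim and foam top are 34 mm above the bench. Origin: centre of the underside
- meter: handheld meter: grey plastic block 100 x 52 mm, 44 high, with a screen and small black keys on top. Origin: centre of the underside, x along its length, z up; may be absent
- foam_meter_floor (a point): centre of the floor of the meter's foam pocket, x along its length, z up. 22 mm deep, 7 mm longer than the piece; springy cheeks on its two long sides (y), flared at the top, stand about 1.5 mm each too close: the piece must be pushed down with about 5 to 15 N, then stays, standing 22 mm proud. Either way round will do
- sensor: flow sensor: white plastic block 100 x 36 mm, 44 high, with a grey band near each end. Origin: centre of the underside, x along its length, z up; may be absent
- foam_sensor_floor (a point): centre of the floor of the sensor's foam pocket, x along its length, z up. 22 mm deep, 7 mm longer than the piece; springy cheeks on its two long sides (y), flared at the top, stand about 1.5 mm each too close: the piece must be pushed down with about 5 to 15 N, then stays, standing 22 mm proud. Either way round will do
- gauge: round test gauge: upright steel drum of 60 mm diameter, 44 high, with a paper dial on top. Origin: centre of the underside, x along its length, z up; may be absent
- foam_gauge_floor (a point): centre of the floor of the gauge's foam pocket, x along its length, z up. 22 mm deep, eight-sided, 7 mm longer than the piece; springy cheeks on its two long sides (y), flared at the top, stand about 1.5 mm each too close: the piece must be pushed down with about 5 to 15 N, then stays, standing 22 mm proud. Either way round will do
- pack: battery pack: black plastic block 66 x 42 mm, 44 high, with two brass strips on top. Origin: centre of the underside, x along its length, z up; may be absent
- foam_pack_floor (a point): centre of the floor of the pack's foam pocket, x along its length, z up. 22 mm deep, 7 mm longer than the piece; springy cheeks on its two long sides (y), flared at the top, stand about 1.5 mm each too close: the piece must be pushed down with about 5 to 15 N, then stays, standing 22 mm proud. Either way round will do
- bottle: clear bottle 150 mm high, bystander; origin under its centre
- parts_tray: red open tray 80 x 100 x 45 mm, bystander; origin under its centre
- mug: white mug, bystander; origin under its centre
Not all that is in view belongs to the job. What is shaped like the part that bears foam_sensor_floor but blue or green is not meant.

How it is judged:
By the outcome, as a careful person would: the job done as asked, in the order asked, and still so for the second after the job is handed in, with the robot touching nothing.
Of meter, sensor, gauge, pack only 2 to 4 are there at a start; the rules pass over those that are not, and their reading is None.
At some moment in a run one of meter, sensor, gauge, pack may be knocked a few centimetres aside while the robot is not near it.
It also fails if it takes over 210 s, if anything falls off the work surface, if the arm or the gripper's body presses on something with over 40 N, if the wrist force passes 120 N, or if a joint passes its speed limit or range.

## Working session

There is one attempt and no reset: what is moved stays moved. The work goes in short steps, Python scripts to look and compute and a tool call to move; the robot and the scene stay as the last step left them, time stands still between calls to the robot, and variables do not carry over. Pictures are saved under pics/ and viewed, about 12 in all and at most 16, crops included, and the job is handed in when it is done.

Besides the shell and the picture viewer there is one more tool, called after "Request:" as a command line: name --pt "numbers of a row" for each row, then --argument value for the rest. drive_tool: Moves the arm, as the interface text tells. Its arguments: {"type":"object","properties":{"rows":{"type":"array","items":{"type":"array","items":{"type":"number"}}}},"required":["rows"]}

```bash
ls; mkdir -p pics
cat > h.py <<'E'
import numpy as np, cv2
from workcell import telemetry, imaging, order
from scipy.spatial.transform import Rotation as R
def px2w(f,u,v,z):
    K=f["mtx"];k=f["k1"];K=np.array(K);T=np.array(f["world_from_camera"])
    d=np.array([(u-K[0,2])/K[0,0],(v-K[1,2])/K[1,1]]);s=d.copy()
    for _ in range(20): s=d/(1+k*(s@s))
    r=T[:3,:3]@np.array([s[0],s[1],1]);o=T[:3,3]
    return o+r*(z-o[2])/r[2]
def w2px(f,p):
    K=np.array(f["mtx"]);T=np.array(f["world_from_camera"])
    c=T[:3,:3].T@(np.array(p)-T[:3,3]);s=c[:2]/c[2];s=s*(1+f["k1"]*(s@s))
    return s[0]*K[0,0]+K[0,2],s[1]*K[1,1]+K[1,2]
def st():
    s=telemetry.read_state();m=R.from_quat(np.roll(s["orientation"],-1)).as_matrix()
    print("t",s["time_s"],"pos",np.round(s["eef_pos"],1),"gap",s["finger_gap"],"F",np.round(s["ft_force"],1),"q",np.round(s["q"],2));print(np.round(m,3));return s,m
E
python3 - <<'E'
from h import *
st()
fs={}
for c in("scene","top"):
    f=imaging.grab_frame(c);fs[c]=f;cv2.imwrite(f"pics/{c}0.png",cv2.resize(f["color"],(800,600)))
    print(c,np.round(f["world_from_camera"],2).tolist(),f["k1"])
    for t in ["unit_1","unit_1_grip","unit_1_slot","screw_a","case","meter","foam_meter_floor","sensor","foam_sensor_floor","gauge","foam_gauge_floor","pack","foam_pack_floor","bottle","parts_tray","mug"]:
        r=imaging.place_of(c,t);print(t,[(np.round(d["point"]).astype(int).tolist(),round(d["conf"],2)) for d in r[:4]])
E
```

```text
pics
t 0.0 pos [ 166.  -601.8  221.6] gap 86.71897118926967 F [ 0.  -0.4  0.7] q [-1.48  0.53  1.43  0.    1.18 -0.18]
[[-0.     0.266 -0.964]
 [ 0.002 -0.964 -0.266]
 [-1.    -0.002 -0.   ]]
scene [[-0.69, 0.59, -0.42, 965.3], [0.72, 0.55, -0.41, 503.15], [-0.01, -0.59, -0.81, 1043.68], [0.0, 0.0, 0.0, 1.0]] -0.08486600704378876
unit_1 [([625, 177, -1], 0.66)]
unit_1_grip [([638, 183, 101], 0.57), ([590, 183, 120], 0.43)]
unit_1_slot [([584, 183, 118], 0.98)]
screw_a [([368, 263, 204], 0.96), ([460, 374, 204], 0.81), ([762, 98, 4], 0.17)]
case [([505, -309, 1], 0.8)]
meter []
foam_meter_floor [([563, -359, 16], 0.96), ([620, 288, 114], 0.51), ([431, -347, 13], 0.45)]
sensor [([441, -83, 1], 0.68), ([462, 39, 1], 0.61)]
foam_sensor_floor [([568, -276, 12], 0.87), ([179, -342, 10], 0.56), ([443, -86, 0], 0.22)]
gauge [([655, 278, -4], 0.24)]
foam_gauge_floor [([442, -259, 12], 0.6), ([458, 373, 204], 0.19)]
pack [([462, 40, -1], 0.59)]
foam_pack_floor [([431, -345, 17], 0.88), ([624, 175, 2], 0.31)]
bottle [([739, -209, -2], 0.58)]
parts_tray [([760, 103, 0], 0.86)]
mug [([660, 428, -
[... 202 characters left out ...]
t_1_grip [([638, 177, 103], 0.87)]
unit_1_slot [([589, 178, 113], 0.88)]
screw_a [([454, 370, 201], 0.77), ([369, 263, 199], 0.68), ([666, 276, 107], 0.35)]
case [([451, 368, 203], 0.17)]
meter []
foam_meter_floor [([563, -359, 12], 0.95), ([441, -260, 9], 0.73)]
sensor [([440, -86, -4], 0.85)]
foam_sensor_floor [([610, -47, 8], 0.96)]
gauge [([455, 372, 201], 0.44)]
foam_gauge_floor [([439, -259, 13], 0.67)]
pack [([462, 36, -1], 0.6)]
foam_pack_floor [([431, -343, 14], 0.75)]
bottle [([738, -210, -4], 0.83)]
parts_tray [([756, 108, 0], 0.71), ([653, 279, 0], 0.63), ([621, 288, 114], 0.22)]
mug [([662, 427, 2], 0.81), ([370, 265, 199], 0.73), ([590, 178, 116], 0.67), ([758, 107, -2], 0.23)]
```

View pics/scene0.png

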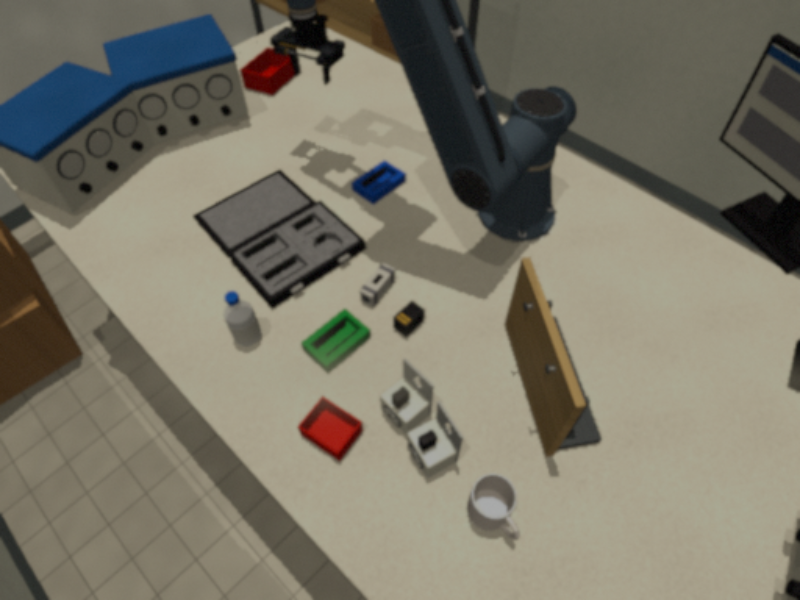

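View pics/top0.png

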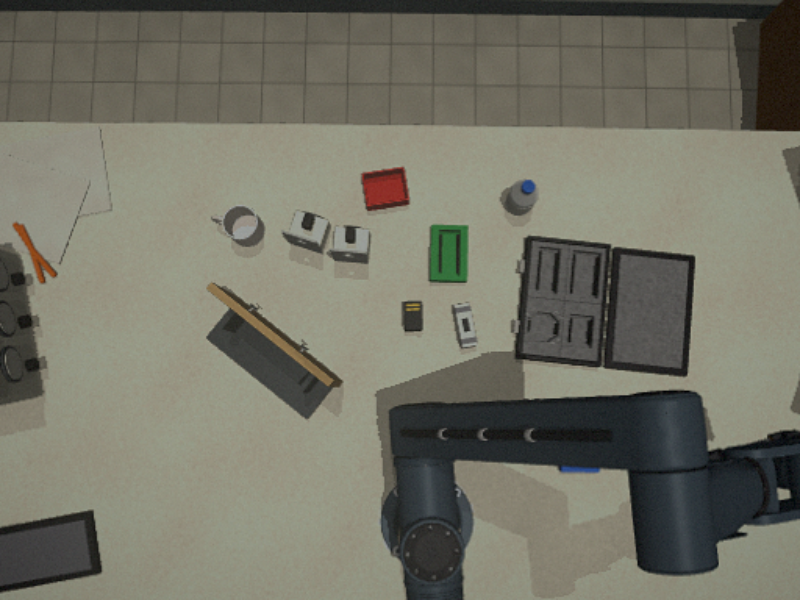

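The top view (800x600) shows:
- Units at (308,230) and (350,243).
- Board screws at (255,307) and (303,345).
- White sensor with grey bands at (465,325), black pack with brass strips at (412,315). Meter and gauge are absent.
- Case at (562,300), with the sensor pocket candidates at (548,270) and (585,270).

Look-alikes to avoid are the green tray with a slot at (449,253) and the blue one at (580,468), neither of which is the case pocket. I'll move over the units first, passing clear of everything.

Request:
drive_tool --pt "1 -0.008 -0.03 -0.0316 0 0 0" --pt "1 -0.008 -0.03 -0.0316 0 0 0" --pt "1 -0.008 -0.03 -0.0316 0 0 0" --pt "1 -0.008 -0.03 -0.0316 0 0 0" --pt "1 -0.008 -0.03 -0.0316 0 0 0" --pt "1 -0.008 -0.03 -0.0316 0 0 0" --pt "1 -0.008 -0.03 -0.0316 0 0 0" --pt "1 -0.008 -0.03 -0.0316 0 0 0" --pt "1 -0.008 -0.03 -0.0316 0 0 0" --pt "1 -0.008 -0.03 -0.0316 0 0 0" --pt "1 -0.008 -0.03 -0.0316 0 0 0" --pt "1 -0.008 -0.03 -0.0316 0 0 0"

```text
time_s: 2.9
eef_pos: [436.6, -153.1, 319.2]
orientation: [0.095, 0.701, 0.094, -0.701]
ft_force: [0.3, -0.5, -1.4]
finger_gap: 87.1
```

Request:
drive_tool --pt "1 0 -0.03 -0.0316 0 0 0" --pt "1 0 -0.03 -0.0316 0 0 0" --pt "1 0 -0.03 -0.0316 0 0 0" --pt "1 0 -0.03 -0.0316 0 0 0" --pt "1 0 -0.03 -0.0316 0 0 0" --pt "1 0 -0.03 -0.0316 0 0 0" --pt "1 0 -0.03 -0.0316 0 0 0" --pt "1 0 -0.03 -0.0316 0 0 0" --pt "1 0 -0.03 -0.0316 0 0 0" --pt "1 0 0 0 -8.5 0 0" --pt "1 0 0 0 -8.5 0 0" --pt "1 0 0 0 -8.5 0 0"

```text
time_s: 4.1
eef_pos: [638.4, 181.8, 318.0]
orientation: [-0.249, -0.661, -0.249, 0.662]
ft_force: [0.5, -0.3, -0.8]
finger_gap: 87.3
```

Request:
drive_tool --pt "1 0 0 0 -8.5 0 0" --pt "1 0 0 0 -8.5 0 0" --pt "1 0 0 0 -8.5 0 0" --pt "1 0 0 0 -8.5 0 0" --pt "1 0 0 0 -8.5 0 0" --pt "1 0 0 0 -8.5 0 0" --pt "1 0 0 0 -8.5 0 0" --pt "1 0 0 0 -8.5 0 0" --pt "1 0 0 0 -8.5 0 0" --pt "1 0 0 0 -8.5 0 0" --pt "1 0 0 0 -8.5 0 0" --pt "1 0 0 0 -8.5 0 0"

```text
time_s: 5.3
eef_pos: [638.4, 181.1, 318.5]
orientation: [0.671, 0.223, 0.671, -0.223]
ft_force: [-0.1, 0.6, 0.9]
finger_gap: 87.1
```

Request:
drive_tool --pt "1 0 0 0 -8.5 0 0" --pt "1 0 0 0 -8.5 0 0" --pt "1 0 0 0 -8.5 0 0" --pt "1 0 0 0 -8.5 0 0" --pt "1 0 0 0 -3 0 0" --pt "1 0 0 0 0 0 0" --pt "1 0 0 0 0 0 0"

```text
time_s: 6.0
eef_pos: [638.4, 181.1, 318.5]
orientation: [0.707, 0.001, 0.707, -0.001]
ft_force: [-0.3, 0.1, 0.0]
finger_gap: 87.2
```

Run:
```python
from h import *
st()
f=imaging.grab_frame("wrist");cv2.imwrite("pics/w1.png",cv2.resize(f["color"],(800,600)))
print(np.round(f["world_from_camera"],2).tolist())
for c in ("wrist","wrist","top"):
    if c=="top" or 1: imaging.grab_frame(c)
    for t in ["unit_1","unit_1_grip","unit_1_slot","screw_a"]:
        r=imaging.place_of(c,t);print(c,t,[(np.round(d["point"]).astype(int).tolist(),round(d["conf"],2)) for d in r[:4]])
```

```text
t 6.0 pos [638.4 181.1 318.5] gap 87.16857419763416 F [-0.3  0.1  0. ] q [ 0.11  0.5   1.21  0.    1.43 -1.46]
[[-0.     0.003  1.   ]
 [ 0.     1.    -0.003]
 [-1.     0.    -0.   ]]
[[0.0, 0.97, 0.25, 571.25], [1.0, -0.0, -0.0, 182.27], [-0.0, 0.25, -0.97, 480.9], [0.0, 0.0, 0.0, 1.0]]
wrist unit_1 [([628, 181, 2], 0.95), ([652, 279, 0], 0.69)]
wrist unit_1_grip [([635, 175, 105], 0.96), ([621, 288, 119], 0.4)]
wrist unit_1_slot [([590, 181, 117], 0.6)]
wrist screw_a []
wrist unit_1 [([627, 179, 2], 0.87), ([652, 280, 0], 0.79), ([622, 289, 117], 0.69)]
wrist unit_1_grip [([635, 174, 103], 0.62)]
wrist unit_1_slot [([592, 182, 117], 0.65), ([662, 428, 0], 0.62), ([656, 279, 2], 0.22)]
wrist screw_a []
top unit_1 [([462, 34, -3], 0.48), ([653, 281, 0], 0.42), ([428, -344, 17], 0.23)]
top unit_1_grip [([624, 176, 4], 0.67), ([637, 175, 102], 0.42)]
top unit_1_slot []
top screw_a [([372, 262, 195], 0.64), ([455, 370, 200], 0.55), ([664, 275, 105], 0.19)]
```

View pics/w1.png

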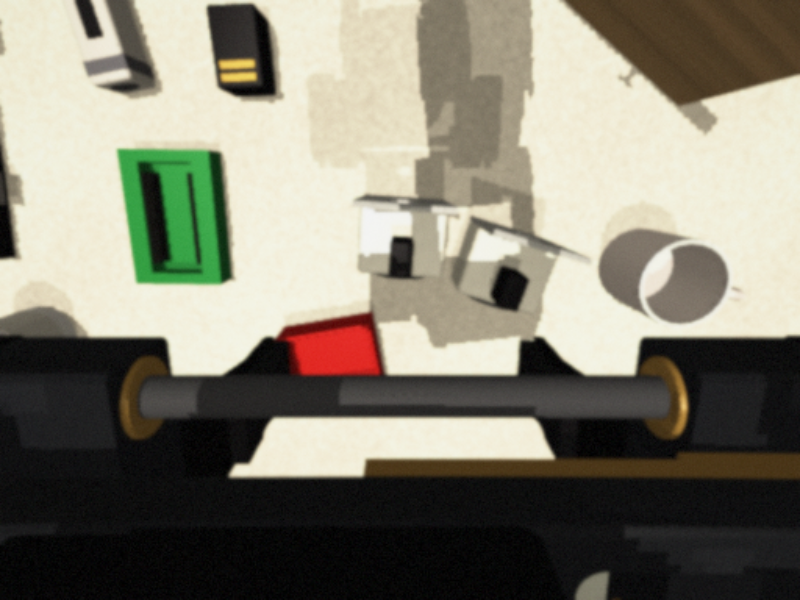

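The wrist view shows unit_1's plate top at (357-455,205) and grip block at (401,257), with unit_2 turned, its block at (510,287). The green tray, red tray and mug are clear of the path. One close crop gives exact corners.

Run:
```python
from h import *
im=cv2.imread("pics/w1.png");c=im[180:330,340:610]
cv2.imwrite("pics/w1c.png",cv2.resize(c,None,fx=2.96,fy=2.96,interpolation=cv2.INTER_CUBIC))
```

```text
(no output)
```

View pics/w1c.png

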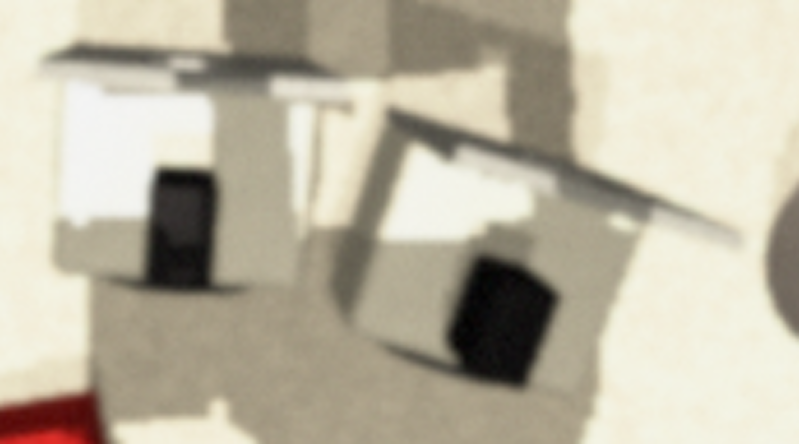

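The crop shows the plate's top edges: unit_1 from (40,65) to (350,102), unit_2 from about (445,155) to (740,240). The front edges of the grip blocks are at (147,285)-(210,288) and (465,368)-(525,385).

Run:
```python
from h import *
f=imaging.grab_frame("wrist")
def P(x,y,z): return px2w(f,(x/2.96+340)*.64,(y/2.96+180)*.64,z)[:2]
for n,a,b,c,d in (("u1",(40,66),(350,102),(147,285),(210,288)),("u2",(445,158),(740,240),(465,368),(525,385))):
    A,B=P(*a,132),P(*b,132);C,D=P(*c,103),P(*d,103)
    e=B-A;yaw=np.arctan2(e[1],e[0]);ux=np.array([-np.sin(yaw),np.cos(yaw)]) # unit y = -(e) ; x = left of e
    print(n,A.round(),B.round(),"len",np.linalg.norm(e).round(1),"unit x dir",ux.round(3),"yawY",np.degrees(yaw).round(1))
    print("  grip from plate",((A+B)/2-ux*45.5).round(1),"block front",C.round(1),D.round(1),"grip from block",((C+D)/2+ux*16).round(1), "dir", np.degrees(np.arctan2(*(D-C)[::-1])).round(1))
for t in ["unit_1_grip","unit_1_slot","unit_1"]:
  print(t,[(np.round(d["point"],1).tolist(),round(d["conf"],2)) for d in imaging.place_of("wrist",t)[:4]])
```

```text
u1 [590. 145.] [599. 224.] len 79.4 unit x dir [-0.993  0.115] yawY 83.4
  grip from plate [639.7 179.2] block front [652.9 170.7] [653.8 188.8] grip from block [637.5 181.6] dir 87.1
u2 [613. 249.] [635. 327.] len 80.8 unit x dir [-0.964  0.267] yawY 74.5
  grip from plate [668.  275.5] block front [677.7 263. ] [682.9 280.7] grip from block [664.9 276.1] dir 73.7
unit_1_grip [([634.1, 176.4, 104.4], 0.57)]
unit_1_slot [([593.0, 180.6, 117.9], 0.91), ([637.3, 178.1, 103.9], 0.34), ([447.2, -87.0, 1.2], 0.21)]
unit_1 [([626.6, 178.4, 1.9], 0.7), ([653.9, 279.5, 3.9], 0.57)]
```

Request:
drive_tool --pt "0.6 0 -0.001 0 5 0 0" --pt "0.6 0.04 0 0 0 0 0" --pt "0.6 0.04 0 0 0 0 0" --pt "0.6 0.04 0 0 0 0 0" --pt "0.6 0.04 0 0 0 0 0" --pt "0.6 0.03 0 0 0 0 0" --pt "0.6 0.02 0 0 0 0 0" --pt "0.6 0.015 0 0 0 0 0" --pt "0.6 0.015 0 0 0 0 0" --pt "0.6 0 0 0 0 0 0" --pt "0.6 0 0 0 0 0 0"

```text
time_s: 8.1
eef_pos: [639.0, 180.2, 79.0]
orientation: [0.707, 0.032, 0.706, -0.031]
ft_force: [0.7, -0.2, 0.8]
finger_gap: 51.9
```

Request:
drive_tool --pt "0 0 0 0 0 0 0" --pt "0 0 0 0 0 0 0" --pt "0 0 0 0 0 0 0" --pt "0 0 0 0 0 0 0" --pt "0 0 0 0 0 0 0" --pt "0 0 0 0 0 0 0" --pt "0 0 0 0 0 0 0" --pt "0 0 0 0 0 0 0"

```text
time_s: 8.9
eef_pos: [638.7, 179.7, 78.8]
orientation: [0.707, 0.031, 0.706, -0.032]
ft_force: [0.8, -3.4, 1.5]
finger_gap: 20.1
```

Run:
```python
from h import *
st()
f=imaging.grab_frame("wrist");cv2.imwrite("pics/w2.png",cv2.resize(f["color"],(640,480)))
```

```text
t 8.9 pos [638.7 179.7  78.8] gap 20.104130448015944 F [ 0.8 -3.4  1.5] q [ 0.11  0.75  1.44 -0.    0.95 -1.38]
[[ 0.     0.089  0.996]
 [-0.     0.996 -0.089]
 [-1.    -0.     0.   ]]
```

View pics/w2.png

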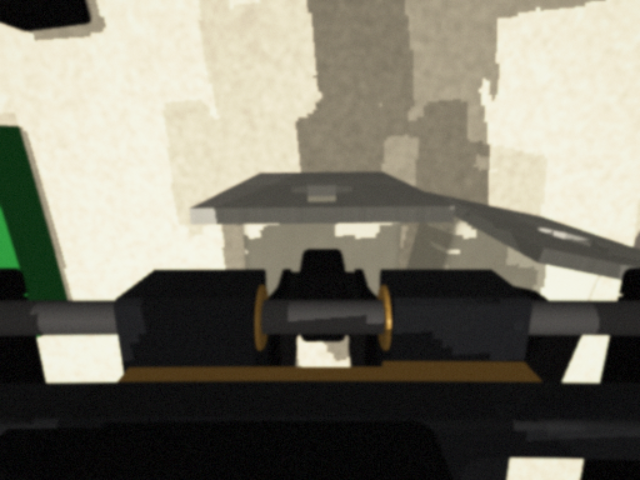

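Unit_1 is gripped squarely: gap 20.1 mm, plate edge level from (193,214) to (455,212). Next I lift it, turn it to the board's heading and stop 40 mm short of the near screw.

Request:
drive_tool --pt "0 -0.01 0 0 0 0 0" --pt "0 -0.02 0 0 0 0 0" --pt "0 -0.03 0 0 0 0 0" --pt "0 -0.03 0 0 0 0 0" --pt "0 -0.03 0 0 0 0 0" --pt "0 -0.02 0 0 0 0 0" --pt "0 0 0 -0.03 0 0 0"

```text
time_s: 9.65
eef_pos: [614.5, 183.0, 222.6]
orientation: [0.711, 0.033, 0.702, -0.031]
ft_force: [-0.5, -0.0, -4.9]
finger_gap: 19.8
```

Request:
drive_tool --pt "0 0 0 0 6 0 0" --pt "0 0 0 0 7 0 0" --pt "0 0 0 0 7 0 0" --pt "0 0 0 0 7 0 0" --pt "0 0 0 0 7 0 0" --pt "0 0 -0.018 -0.025 0 0 0" --pt "0 0 -0.018 -0.025 0 0 0" --pt "0 0 -0.018 -0.025 0 0 0" --pt "0 0 -0.018 -0.025 0 0 0" --pt "0 0 -0.018 -0.025 0 0 0" --pt "0 0 0 0 0 0 0" --pt "0 0 0 0 0 0 0"

```text
time_s: 10.85
eef_pos: [453.8, 192.2, 218.6]
orientation: [0.666, 0.236, 0.667, -0.236]
ft_force: [0.4, -0.0, -3.8]
finger_gap: 19.6
```

Run:
```python
from h import *
s,m=st()
f=imaging.grab_frame("wrist");cv2.imwrite("pics/w3.png",cv2.resize(f["color"],(768,576)))
print(f["mtx"])
for c in ("wrist","top","scene"):
  if c!="wrist": imaging.grab_frame(c)
  for t in ["screw_a","unit_1_slot"]:
    print(c,t,[(np.round(d["point"],1).tolist(),round(d["conf"],2)) for d in imaging.place_of(c,t)[:4]])
```

```text
t 10.85 pos [453.8 192.2 218.6] gap 19.62901948498049 F [ 0.4 -0.  -3.8] q [ 0.17  0.36  1.76  0.    1.02 -0.72]
[[-0.     0.63   0.777]
 [ 0.     0.777 -0.63 ]
 [-1.     0.    -0.   ]]
[[291.65077997   0.         257.8913037 ]
 [  0.         291.65077997 189.36855608]
 [  0.           0.           1.        ]]
wrist screw_a [([372.9, 263.0, 193.4], 0.82)]
wrist unit_1_slot [([441.5, -85.5, 1.6], 0.66), ([416.5, 222.1, 258.0], 0.59)]
top screw_a [([451.4, 367.7, 200.3], 0.71)]
top unit_1_slot [([463.4, 33.5, -0.6], 0.74), ([417.3, 219.6, 253.0], 0.55)]
scene screw_a [([370.4, 266.9, 201.0], 0.86), ([456.9, 373.3, 205.3], 0.73)]
scene unit_1_slot []
```

View pics/w3.png

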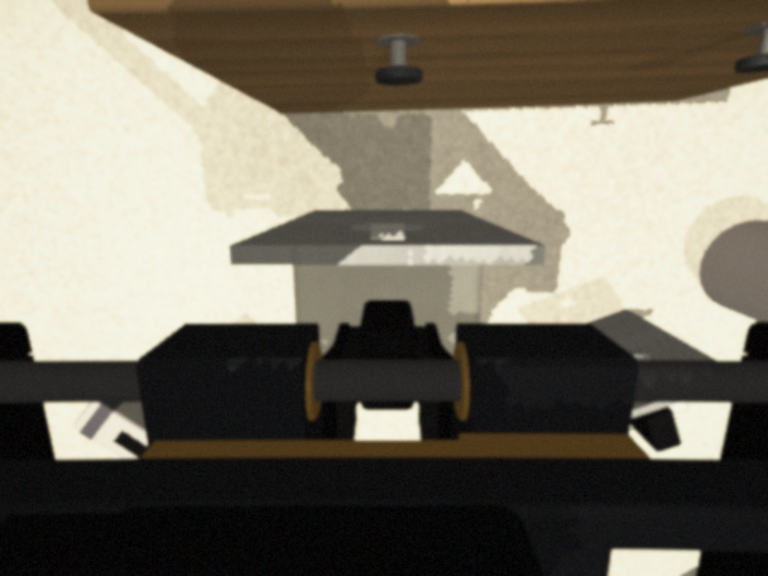

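The wrist view shows the near screw's head at (398,76), the other at (758,65), the plate top edge (231-544, 247/244), and the board's lower front edge from (285,112) to (730,98). The board is turned about 1.5° from the plate. I'll compute both in tool axes.

```bash
cat >> h.py <<'E'
def tool(s,m,p): return (m.T@(np.array(p)-np.array(s["eef_pos"]))).round(1)
E
python3 - <<'E'
from h import *
s,m=st();f=imaging.grab_frame("wrist");g=1/1.5
for n,u,v,z in (("headA top front",398,84,200),("headA",398,76,204),("headB",758,65,204),("boardbotL",285,112,0),("boardbotR",730,98,0),("boardtopL",90,12,235),("plateTL",231,247,218.6-78.8+132),("plateTR",544,244,218.6-78.8+132),("plateTLfront",231,263,218.6-78.8+132),("plateTRfront",544,262,218.6-78.8+132)):
    p=px2w(f,u*g,v*g,z);print(n,p.round(1),"tool",tool(s,m,p))
print([(np.round(d["point"],1),tool(s,m,d["point"])) for d in imaging.place_of("wrist","screw_a")])
E
```

```text
t 11.3 pos [455.1 191.6 218.4] gap 20.080103597073613 F [ 0.7 -0.4 -3.9] q [ 0.17  0.36  1.76  0.    1.02 -0.72]
[[-0.     0.631  0.776]
 [ 0.     0.776 -0.631]
 [-1.    -0.    -0.   ]]
headA top front [381.8 259.1 200. ] tool [ 18.4   6.1 -99.5]
headA [380.1 260.3 204. ] tool [  14.4    6.  -101.5]
headB [460.5 363.2 204. ] tool [  14.4  136.5 -104.1]
boardbotL [316.3 200.1   0. ] tool [ 218.4  -81.  -113. ]
boardbotR [534.2 482.4   0. ] tool [ 218.4  275.5 -122.1]
boardtopL [314.7 196.6 235. ] tool [ -16.6  -84.8 -112.1]
plateTL [393.4 193.8 271.8] tool [-53.4 -37.3 -49.3]
plateTR [442.3 255.3 271.8] tool [-53.4  41.3 -50.1]
plateTLfront [396.3 190.9 271.8] tool [-53.4 -37.7 -45.2]
plateTRfront [446.2 252.7 271.8] tool [-53.4  41.7 -45.5]
[(array([372.2, 263. , 197.7]), array([  20.7,    3. , -109.4]))]
```

Request:
drive_tool --pt "0 0 0 0 -1.2 0 0" --pt "0 0.014 0.006 0 0 0 0" --pt "0 0.014 0 0 0 0 0" --pt "0 0 0 -0.015 0 0 0" --pt "0 0 0 -0.015 0 0 0" --pt "0 0 0 0 0 0 0" --pt "0 0 0 0 0 0 0" --pt "0 0 0 0 0 0 0"

```text
time_s: 12.2
eef_pos: [435.5, 215.2, 191.3]
orientation: [0.67, 0.23, 0.668, -0.229]
ft_force: [0.7, 0.1, -3.9]
finger_gap: 19.6
```

Run:
```python
from h import *
s,m=st()
f=imaging.grab_frame("wrist");c=f["color"][60:260,150:380]
cv2.imwrite("pics/w4.png",cv2.resize(c,None,fx=3,fy=3,interpolation=cv2.INTER_CUBIC))
print([(np.round(d["point"],1),tool(s,m,d["point"])) for t in ("screw_a","unit_1_slot") for d in imaging.place_of("wrist",t)])
```

```text
t 12.2 pos [435.5 215.2 191.3] gap 19.648270090918672 F [ 0.7  0.1 -3.9] q [ 0.23  0.39  1.81 -0.    0.94 -0.68]
[[ 0.002  0.614  0.789]
 [ 0.     0.79  -0.614]
 [-1.     0.002  0.002]]
[(array([369. , 267.1, 198.4]), array([ -7.3,   0.2, -84.3])), (array([395.8, 242.9, 227. ]), array([-35.8,  -2.4, -48.3]))]
```

View pics/w4.png

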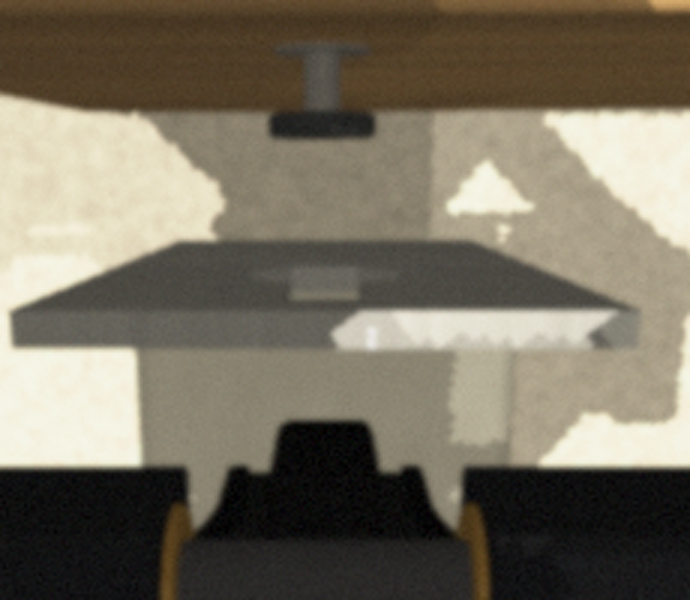

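The crop shows the screw's head centred at column 322, against plate centre 325 and slot 324. That is aligned within 0.5 mm, and the board edge is level. Going in.

Request:
drive_tool --pt "0 0 0 -0.005 0 0 0" --pt "0 0 0 -0.005 0 0 0" --pt "0 0 0 -0.005 0 0 0" --pt "0 0 0 -0.004 0 0 0" --pt "0 0 0 -0.003 0 0 0" --pt "0 0 0 0 0 0 0" --pt "0 0 0 0 0 0 0"

```text
time_s: 13.05
eef_pos: [417.5, 228.5, 190.6]
orientation: [0.669, 0.23, 0.669, -0.229]
ft_force: [0.2, 0.3, -4.3]
finger_gap: 20.3
```

Request:
drive_tool --pt "0 0 0 -0.002 0 0 0" --pt "0 0 0 -0.002 0 0 0" --pt "0 0 0 -0.002 0 0 0" --pt "0 0 0 -0.001 0 0 0" --pt "0 0 0 -0.001 0 0 0" --pt "0 0 0 -0.001 0 0 0" --pt "0 0 0 0 0 0 0" --pt "0 0 0 0 0 0 0"

```text
time_s: 13.85
eef_pos: [410.4, 233.9, 190.6]
orientation: [0.669, 0.23, 0.669, -0.23]
ft_force: [-0.9, 0.5, -3.6]
finger_gap: 20.0
```

Run:
```python
from h import *
s,m=st()
f=imaging.grab_frame("wrist");c=f["color"][60:260,150:380]
cv2.imwrite("pics/w5.png",cv2.resize(c,None,fx=3,fy=3,interpolation=cv2.INTER_CUBIC))
```

```text
t 13.85 pos [410.4 233.9 190.6] gap 20.04719917507584 F [-0.9  0.5 -3.6] q [ 0.28  0.37  1.84 -0.    0.93 -0.63]
[[ 0.     0.614  0.789]
 [-0.     0.789 -0.614]
 [-1.     0.     0.   ]]
```

View pics/w5.png

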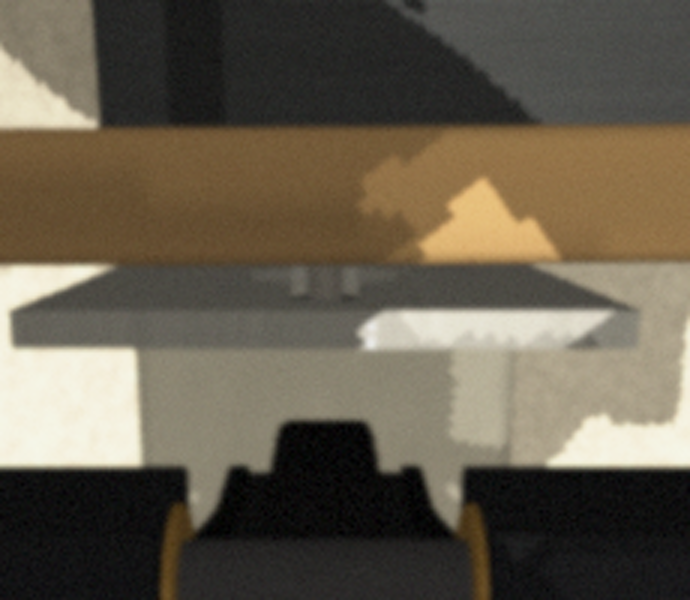

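Run:
```python
from h import *
s,m=st();f=imaging.grab_frame("wrist")
for n,u,v,z in (("board top",325,265,235),("plateback",325,308,190.6-78.8+132),("platefront",325,348,190.6-78.8+132)):
    p=px2w(f,u/3+150,v/3+60,z);print(n,p.round(1),"tool",tool(s,m,p))
```

```text
t 13.9 pos [410.4 233.9 190.6] gap 19.29319996218723 F [-0.2 -0.6 -4.4] q [ 0.28  0.37  1.84 -0.    0.93 -0.63]
[[ 0.     0.614  0.789]
 [ 0.     0.789 -0.614]
 [-1.     0.     0.   ]]
board top [368.7 268.9 235. ] tool [-44.4   2.  -54.4]
plateback [372.2 266.2 243.8] tool [-53.2   2.  -50. ]
platefront [376.2 263.1 243.8] tool [-53.2   2.  -44.9]
```

Request:
drive_tool --pt "0 0 0 -0.001 0 0 0" --pt "0 0 0 -0.001 0 0 0" --pt "0 0 0 0 0 0 0" --pt "0 0.004 0 0 0 0 0" --pt "0 0.004 0 0 0 0 0" --pt "0 0.004 0 0 0 0 0" --pt "0 0.004 0 0 0 0 0" --pt "0 0 0 0 0 0 0"

```text
time_s: 14.75
eef_pos: [408.3, 235.0, 173.8]
orientation: [0.668, 0.229, 0.669, -0.23]
ft_force: [-0.4, 0.5, -3.7]
finger_gap: 19.8
```

Request:
drive_tool --pt "0 0.004 0 0 0 0 0" --pt "0 0.004 0 0 0 0 0" --pt "0 0.002 0 0 0 0 0" --pt "0 0.002 0 0 0 0 0" --pt "0 0 0 0 0 0 0"

```text
time_s: 15.25
eef_pos: [408.6, 235.1, 162.3]
orientation: [0.669, 0.229, 0.669, -0.23]
ft_force: [-0.4, 0.6, -4.3]
finger_gap: 19.5
```

Request:
drive_tool --pt "0 0.001 0 0 0 0 0" --pt "0 0.001 0 0 0 0 0" --pt "0 0 0 0 0 0 0"

```text
time_s: 15.55
eef_pos: [408.9, 235.3, 161.0]
orientation: [0.669, 0.23, 0.669, -0.229]
ft_force: [-0.9, 0.5, 1.2]
finger_gap: 19.7
```

Contact begins where expected: TCP at 161, with the weight coming off. I'll seat it 1 mm more and release.

Request:
drive_tool --pt "0 0.0005 0 0 0 0 0" --pt "0 0 0 0 0 0 0" --pt "0.5 0 0 0 0 0 0" --pt "0.5 0 0 0 0 0 0" --pt "0.5 0 0 0 0 0 0" --pt "0.5 0 0 0 0 0 0"

```text
time_s: 16.15
eef_pos: [409.0, 235.1, 160.0]
orientation: [0.669, 0.23, 0.669, -0.23]
ft_force: [-0.3, -0.5, 0.2]
finger_gap: 40.6
```

Request:
drive_tool --pt "0.5 -0.01 0 0 0 0 0" --pt "0.5 -0.02 0 0 0 0 0" --pt "0.5 -0.03 0 0 0 0 0" --pt "0.5 -0.03 0 0 0 0 0" --pt "0.5 -0.03 0 0.03 0 0 0" --pt "0.5 -0.02 0 0.04 0 0 0" --pt "0.5 0 0 0.04 0 0 0" --pt "0.5 0 0 0 0 0 0"

```text
time_s: 16.95
eef_pos: [500.4, 164.9, 301.9]
orientation: [0.671, 0.231, 0.666, -0.23]
ft_force: [-0.3, 0.3, 0.6]
finger_gap: 43.7
```

Run:
```python
from h import *
s,m=st()
f=imaging.grab_frame("wrist");cv2.imwrite("pics/w6.png",cv2.resize(f["color"],(640,480)))
print([(np.round(d["point"],1)) for d in imaging.place_of("wrist","unit_1_slot")])
```

```text
t 16.95 pos [500.4 164.9 301.9] gap 43.662442991926675 F [-0.3  0.3  0.6] q [ 0.11  0.3   1.58 -0.    1.25 -0.8 ]
[[ 0.007  0.617  0.787]
 [-0.001  0.787 -0.617]
 [-1.     0.004  0.006]]
[]
```

View pics/w6.png

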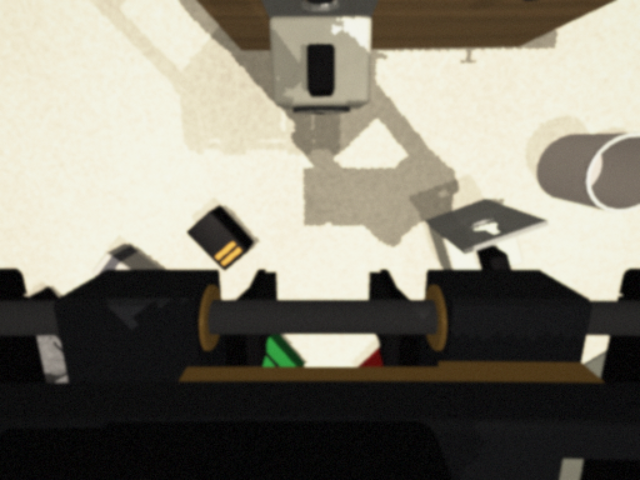

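Unit_1 hangs: its screw head shows in front of the plate at (320,3) and the unit is upright. Now unit_2.

Request:
drive_tool --pt "0.6 0 0 0 -7.4 0 0" --pt "0.6 0 0 0 -7.4 0 0" --pt "0.6 0 0 0 -7.4 0 0" --pt "0.6 0 0.0304 0.0257 0 0 0" --pt "0.6 0 0.0304 0.0257 0 0 0" --pt "0.6 0 0.0304 0.0257 0 0 0" --pt "0.6 0 0.0304 0.0257 0 0 0" --pt "0.6 0 0.0304 0.0257 0 0 0" --pt "0.6 0.04 0 0 0 0 0" --pt "0.6 0.04 0 0 0 0 0" --pt "0.6 0 0 0 0 0 0" --pt "0.6 0 0 0 0 0 0"

```text
time_s: 18.25
eef_pos: [659.0, 279.9, 219.6]
orientation: [0.7, 0.096, 0.702, -0.096]
ft_force: [0.0, -0.4, 0.4]
finger_gap: 52.2
```

Run:
```python
from h import *
s,m=st()
f=imaging.grab_frame("wrist");cv2.imwrite("pics/w7.png",cv2.resize(f["color"],(768,576)))
print([(t,np.round(d["point"],1),tool(s,m,d["point"]),d["conf"]) for t in ("unit_1_slot","unit_1_grip") for d in imaging.place_of("wrist",t)])
```

```text
t 18.25 pos [659.  279.9 219.6] gap 52.16910298653016 F [ 0.  -0.4  0.4] q [ 0.25  0.66  1.18  0.    1.31 -1.05]
[[-0.003  0.269  0.963]
 [-0.001  0.963 -0.269]
 [-1.    -0.001 -0.003]]
[]
```

View pics/w7.png

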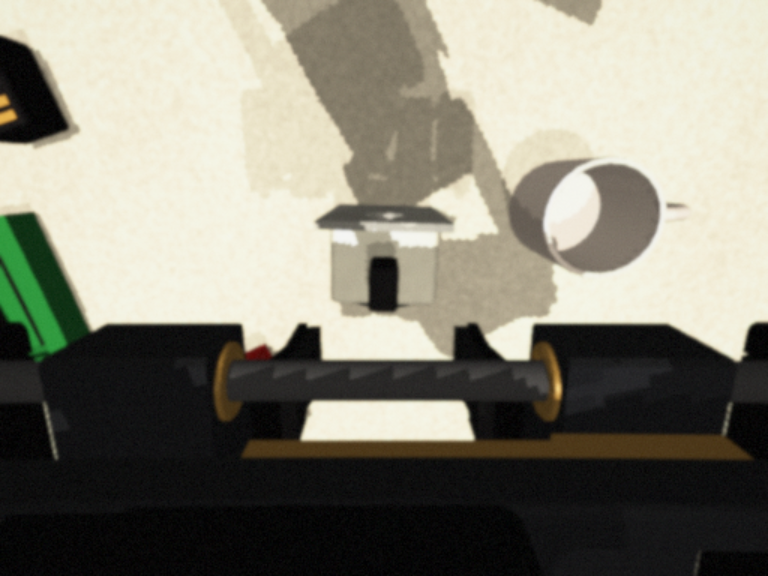

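Run:
```python
from h import *
s,m=st();f=imaging.grab_frame("wrist")
for n,u,v,z in (("plate L back",317,222,132),("plate R",454,226,132),("platefront",385,230,132),("blockfront",383,310,103)):
    p=px2w(f,u/1.5,v/1.5,z);print(n,p.round(1),"tool",tool(s,m,p))
```

```text
t 18.4 pos [661.6 279.8 223.4] gap 52.16421143593132 F [-0.5 -0.4  0.5] q [ 0.24  0.66  1.17  0.    1.31 -1.05]
[[ 0.005  0.27   0.963]
 [ 0.001  0.963 -0.27 ]
 [-1.     0.003  0.004]]
plate L back [614.8 252.8 132. ] tool [ 91.1 -38.9 -38.2]
plate R [638.4 328.4 132. ] tool [ 91.3  40.2 -35.9]
platefront [629.8 289.3 132. ] tool [ 91.2   0.3 -33.6]
blockfront [685.7 272.1 103. ] tool [120.5  -1.2  24.7]
```

Request:
drive_tool --pt "0.6 0 -0.001 0.009 1 0 0" --pt "0.6 0.03 0 0 0 0 0" --pt "0.6 0.03 0 0 0 0 0" --pt "0.6 0.03 0 0 0 0 0" --pt "0.6 0.03 0 0 0 0 0" --pt "0.6 0.015 0 0 0 0 0" --pt "0.6 0.008 0 0 0 0 0" --pt "0.6 0 0 0 0 0 0" --pt "0.6 0 0 0 0 0 0"

```text
time_s: 19.35
eef_pos: [670.1, 276.0, 78.7]
orientation: [0.701, 0.103, 0.699, -0.102]
ft_force: [-0.2, -0.2, -0.3]
finger_gap: 52.6
```

Request:
drive_tool --pt "0 0 0 0 0 0 0" --pt "0 0 0 0 0 0 0" --pt "0 0 0 0 0 0 0" --pt "0 0 0 0 0 0 0" --pt "0 0 0 0 0 0 0" --pt "0 0 0 0 0 0 0" --pt "0 0 0 0 0 0 0" --pt "0 0 0 0 0 0 0"

```text
time_s: 20.15
eef_pos: [668.8, 275.2, 77.1]
orientation: [0.7, 0.102, 0.7, -0.103]
ft_force: [-1.0, -2.7, 2.2]
finger_gap: 19.8
```

Run:
```python
from h import *
s,m=st()
y=np.array(m[:,1]);print("yawY",np.degrees(np.arctan2(y[1],y[0])))
```

```text
t 20.15 pos [668.8 275.2  77.1] gap 19.80831478521359 F [-1.  -2.7  2.2] q [ 0.24  0.82  1.27 -0.    1.06 -1.04]
[[-0.     0.287  0.958]
 [-0.001  0.958 -0.287]
 [-1.    -0.001  0.   ]]
yawY 73.30186352699297
```

Request:
drive_tool --pt "0 -0.01 0 0 0 0 0" --pt "0 -0.02 0 0 0 0 0" --pt "0 -0.03 0 0 0 0 0" --pt "0 -0.03 0 0 0 0 0" --pt "0 -0.03 0 0 0 0 0" --pt "0 -0.02 0 0 0 0 0" --pt "0 0 0 0 7.1 0 0" --pt "0 0 0 0 7.1 0 0" --pt "0 0 0 0 7 0 0" --pt "0 0 0 0 0 0 0"

```text
time_s: 21.15
eef_pos: [668.0, 276.3, 216.4]
orientation: [0.668, 0.229, 0.669, -0.229]
ft_force: [-0.1, -0.4, -4.7]
finger_gap: 19.3
```

Request:
drive_tool --pt "0 0 -0.0138 -0.0309 0 0 0" --pt "0 0 -0.0138 -0.0309 0 0 0" --pt "0 0 -0.0138 -0.0309 0 0 0" --pt "0 0 -0.0138 -0.0309 0 0 0" --pt "0 0 0 0 0 0 0" --pt "0 0 0 0 0 0 0" --pt "0 0 0 0 0 0 0"

```text
time_s: 21.85
eef_pos: [538.5, 308.3, 217.3]
orientation: [0.669, 0.23, 0.668, -0.229]
ft_force: [-0.6, -0.3, -3.9]
finger_gap: 19.9
```

Run:
```python
from h import *
s,m=st()
f=imaging.grab_frame("wrist");c=f["color"][0:200,130:400]
cv2.imwrite("pics/w8.png",cv2.resize(c,None,fx=2.9,fy=2.9,interpolation=cv2.INTER_CUBIC))
```

```text
t 21.85 pos [538.5 308.3 217.3] gap 19.909482285255727 F [-0.6 -0.3 -3.9] q [ 0.34  0.53  1.45 -0.    1.16 -0.57]
[[ 0.002  0.613  0.79 ]
 [ 0.001  0.79  -0.613]
 [-1.     0.001  0.001]]
```

View pics/w8.png

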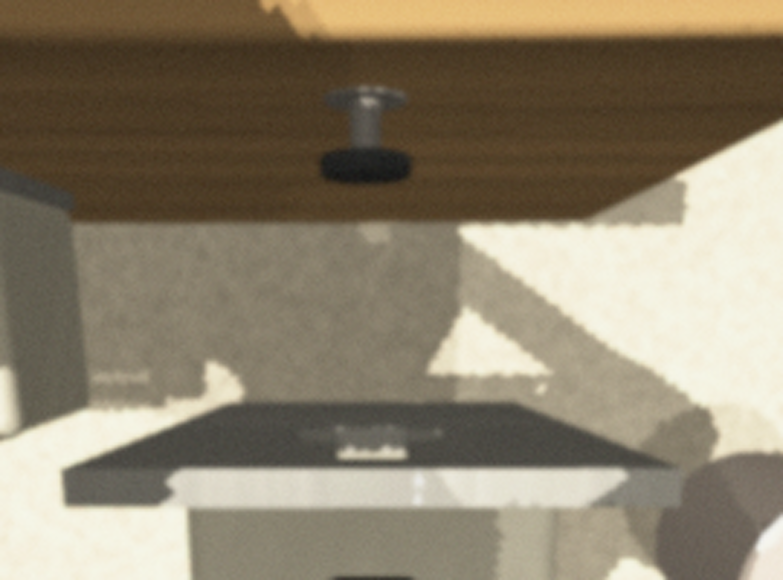

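The crop shows screw B's head centred at column 366 (image centre 371) and the plate at 372, so it needs about 1 mm to the left. The headings agree.

Run:
```python
from h import *
s,m=st();f=imaging.grab_frame("wrist");zt=s["eef_pos"][2]-77.6+132
for n,u,v,z in (("board top",366,39,235),("head",366,165,202),("board bot",366,221,0),("plateback",372,467,zt),("platefront",372,507,zt)):
    p=px2w(f,u/2.9+130,v/2.9,z);print(n,p.round(1),"tool",tool(s,m,p))
```

```text
t 21.9 pos [538.7 308.1 217.2] gap 19.58265848922356 F [ 0.2  1.4 -4.2] q [ 0.34  0.53  1.45 -0.    1.16 -0.57]
[[ 0.001  0.614  0.789]
 [ 0.     0.789 -0.614]
 [-1.     0.001  0.001]]
board top [452.3 376.7 235. ] tool [ -17.9    1.1 -110.2]
head [461.6 369.2 202. ] tool [ 15.2   0.9 -98.4]
board bot [451.  376.3   0. ] tool [ 217.1   -0.3 -111.2]
plateback [499.7 340.9 271.6] tool [-54.4   2.  -50.8]
platefront [503.9 337.7 271.6] tool [-54.4   2.  -45.6]
```

Request:
drive_tool --pt "0 0.014 -0.001 0 0 0 0" --pt "0 0.014 0 0 0 0 0" --pt "0 0 0 -0.015 0 0 0" --pt "0 0 0 -0.01 0 0 0" --pt "0 0 0 -0.005 0 0 0" --pt "0 0 0 0 0 0 0" --pt "0 0 0 0 0 0 0"

```text
time_s: 22.65
eef_pos: [513.4, 326.2, 189.8]
orientation: [0.669, 0.23, 0.668, -0.229]
ft_force: [0.0, 0.2, -3.8]
finger_gap: 19.7
```

Request:
drive_tool --pt "0 0 0 -0.005 0 0 0" --pt "0 0 0 -0.005 0 0 0" --pt "0 0 0 -0.004 0 0 0" --pt "0 0 0 -0.004 0 0 0" --pt "0 0 0 -0.003 0 0 0" --pt "0 0 0 -0.002 0 0 0" --pt "0 0 0 -0.002 0 0 0" --pt "0 0 0 -0.001 0 0 0" --pt "0 0 0 -0.001 0 0 0" --pt "0 0 0 0 0 0 0" --pt "0 0 0 0 0 0 0"

```text
time_s: 23.75
eef_pos: [491.9, 342.3, 189.1]
orientation: [0.669, 0.23, 0.669, -0.23]
ft_force: [-0.5, -0.3, -4.4]
finger_gap: 19.6
```

Run:
```python
from h import *
s,m=st()
f=imaging.grab_frame("wrist");c=f["color"][60:260,150:380]
cv2.imwrite("pics/w9.png",cv2.resize(c,None,fx=3,fy=3,interpolation=cv2.INTER_CUBIC))
```

```text
t 23.75 pos [491.9 342.3 189.1] gap 19.57449178534404 F [-0.5 -0.3 -4.4] q [ 0.42  0.53  1.53 -0.    1.08 -0.49]
[[ 0.     0.614  0.789]
 [ 0.     0.789 -0.614]
 [-1.     0.     0.   ]]
```

View pics/w9.png

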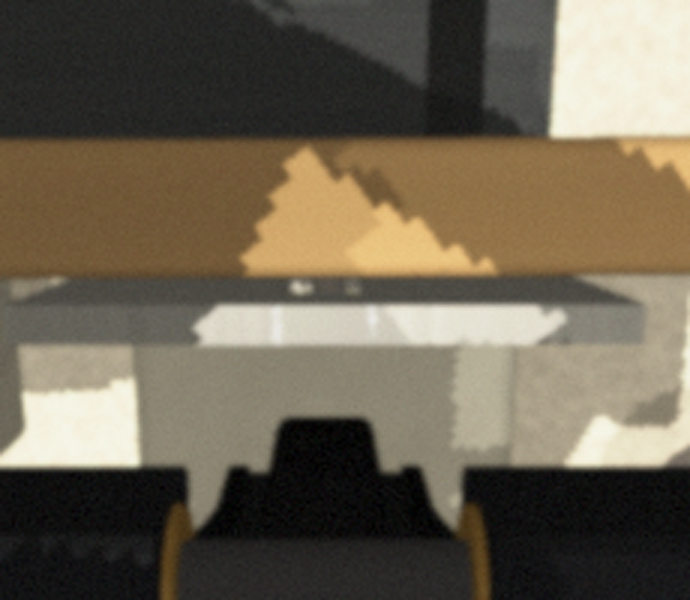

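The plate is now close against the board: its edge is at row 303 and the board face at row 277. There was no contact force. Lowering.

Request:
drive_tool --pt "0 0.004 0 0 0 0 0" --pt "0 0.004 0 0 0 0 0" --pt "0 0.004 0 0 0 0 0" --pt "0 0.004 0 0 0 0 0" --pt "0 0 0 0 0 0 0"

```text
time_s: 24.3
eef_pos: [491.3, 342.1, 172.1]
orientation: [0.668, 0.229, 0.669, -0.23]
ft_force: [-0.4, -0.4, -3.3]
finger_gap: 19.6
```

Request:
drive_tool --pt "0 0.004 0 0 0 0 0" --pt "0 0.004 0 0 0 0 0" --pt "0 0.002 0 0 0 0 0" --pt "0 0.002 0 0 0 0 0" --pt "0 0 0 0 0 0 0"

```text
time_s: 24.8
eef_pos: [491.6, 342.3, 160.7]
orientation: [0.669, 0.229, 0.669, -0.23]
ft_force: [-0.5, 0.1, -4.1]
finger_gap: 19.8
```

Request:
drive_tool --pt "0 0.001 0 0 0 0 0" --pt "0 0.001 0 0 0 0 0" --pt "0 0 0 0 0 0 0"

```text
time_s: 25.1
eef_pos: [492.0, 342.5, 159.5]
orientation: [0.669, 0.23, 0.669, -0.229]
ft_force: [-0.1, 0.2, -1.7]
finger_gap: 20.1
```

Request:
drive_tool --pt "0 0.001 0 0 0 0 0" --pt "0 0 0 0 0 0 0" --pt "0.5 0 0 0 0 0 0" --pt "0.5 0 0 0 0 0 0" --pt "0.5 0 0 0 0 0 0" --pt "0.5 0 0 0 0 0 0"

```text
time_s: 25.7
eef_pos: [491.9, 342.3, 157.9]
orientation: [0.669, 0.23, 0.669, -0.23]
ft_force: [-0.4, 0.7, -0.2]
finger_gap: 40.8
```

Request:
drive_tool --pt "0.5 -0.01 0 0 0 0 0" --pt "0.5 -0.02 0 0 0 0 0" --pt "0.5 -0.03 0 0 0 0 0" --pt "0.5 -0.03 0 0 0 0 0" --pt "0.5 -0.03 0 0.03 0 0 0" --pt "0.8 -0.03 0 0.04 0 0 0" --pt "0.8 -0.03 0 0.04 0 0 0" --pt "0.8 0 0 0 0 0 0" --pt "0.8 0 0 0 0 0 0"

```text
time_s: 26.6
eef_pos: [579.2, 274.2, 339.1]
orientation: [0.669, 0.231, 0.668, -0.23]
ft_force: [-0.3, -0.7, -0.6]
finger_gap: 66.1
```

Run:
```python
from h import *
s,m=st()
out=[]
f=imaging.grab_frame("wrist");out.append(cv2.resize(f["color"][:200],(800,312)))
f=imaging.grab_frame("top");out.append(cv2.resize(f["color"][170:245,120:360],(800,250)))
cv2.imwrite("pics/w10.png",np.vstack(out))
for t in ["sensor","pack","foam_sensor_floor","foam_pack_floor","unit_1_slot"]:
    print(t,[(np.round(d["point"],1).tolist(),round(d["conf"],2)) for d in imaging.place_of("top",t)[:4]])
```

```text
t 26.6 pos [579.2 274.2 339.1] gap 66.11604714533878 F [-0.3 -0.7 -0.6] q [ 0.27  0.45  1.24  0.    1.45 -0.64]
[[ 0.001  0.616  0.788]
 [ 0.001  0.788 -0.616]
 [-1.     0.002  0.001]]
sensor [([439.7, -87.8, 0.4], 0.58)]
pack [([461.1, 33.6, -0.6], 0.55)]
foam_sensor_floor [([572.3, -273.0, 10.8], 0.91), ([607.8, -48.3, 8.8], 0.88), ([178.8, -341.2, 9.6], 0.55)]
foam_pack_floor [([572.9, -272.1, 12.5], 0.52)]
unit_1_slot []
```

View pics/w10.png

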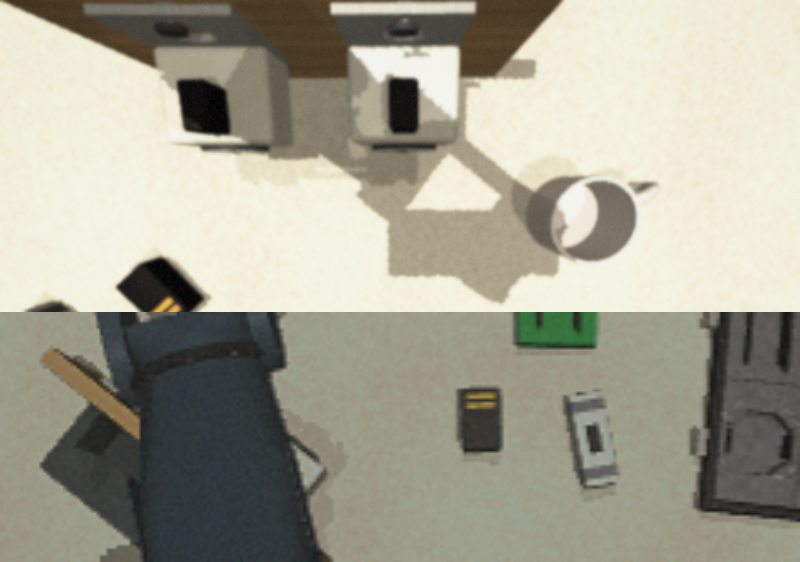

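Both units hang upright with each screw at the top of its slot, heads at (172,28) and (405,28). The pack is still at (480,420) and the sensor at (592,440). That makes 13 pictures, so from here I rely mostly on numbers. Next is the pack.

Request:
drive_tool --pt "1 0 0 0 -7.6 0 0" --pt "1 0 0 0 -7.6 0 0" --pt "1 0 0 0 -7.6 0 0" --pt "1 0 0 0 -7.6 0 0" --pt "1 0 0 0 -7.6 0 0" --pt "1 0.007 -0.0395 -0.019 0 0 0" --pt "1 0.007 -0.0395 -0.019 0 0 0" --pt "1 0.007 -0.0395 -0.019 0 0 0" --pt "1 0.007 -0.0395 -0.019 0 0 0" --pt "1 0.007 -0.0395 -0.019 0 0 0" --pt "1 0.007 -0.0395 -0.019 0 0 0" --pt "1 0 0 0 0 0 0"

```text
time_s: 28.15
eef_pos: [461.8, 34.7, 295.0]
orientation: [0.705, 0.001, 0.709, -0.001]
ft_force: [-0.1, 0.4, 0.2]
finger_gap: 86.9
```

Request:
drive_tool --pt "1 0 0 0 0 0 0" --pt "1 0 0 0 0 0 0"

```text
time_s: 28.35
eef_pos: [465.8, 38.4, 296.4]
orientation: [0.708, -0.001, 0.707, 0.001]
ft_force: [-0.2, 0.3, -0.6]
finger_gap: 86.8
```

Run:
```python
from h import *
s,m=st()
f=imaging.grab_frame("wrist");cv2.imwrite("pics/w11raw.png",f["color"])
for t in ["sensor","pack"]:
    print(t,[(np.round(d["point"],1).tolist(),round(d["conf"],2)) for d in imaging.place_of("wrist",t)[:4]])
    for d in imaging.regions_of("wrist",t)[:2]:
        g=d["region"].astype(np.uint8);c=max(cv2.findContours(g,0,2)[0],key=cv2.contourArea);r=cv2.minAreaRect(c)
        print("  ",round(d["conf"],2),np.round(r[0],1),np.round(r[1],1),r[2])
        b=cv2.boxPoints(r);print(np.array([px2w(f,u,v,44)[:2] for u,v in b]).round(0).tolist())
im=f["color"]
cv2.imwrite("pics/w11.png",cv2.resize(im[0:230],(800,359)))
```

```text
t 28.35 pos [465.8  38.4 296.4] gap 86.78566055990665 F [-0.2  0.3 -0.6] q [-0.16  0.22  1.72  0.    1.21 -1.73]
[[ 0.001 -0.003  1.   ]
 [ 0.     1.     0.003]
 [-1.     0.     0.001]]
sensor [([573.6, -273.1, 11.6], 0.55)]
   0.92 [174.8 143.2] [72.1 33.5] 74.84593200683594
[[399.0, -110.0], [388.0, -65.0], [484.0, -44.0], [497.0, -91.0]]
pack [([455.8, 35.8, -2.3], 0.9)]
   0.65 [256.  157.7] [47.4 29.3] 88.15238952636719
[[428.0, 15.0], [427.0, 56.0], [495.0, 59.0], [496.0, 17.0]]
```

View pics/w11.png

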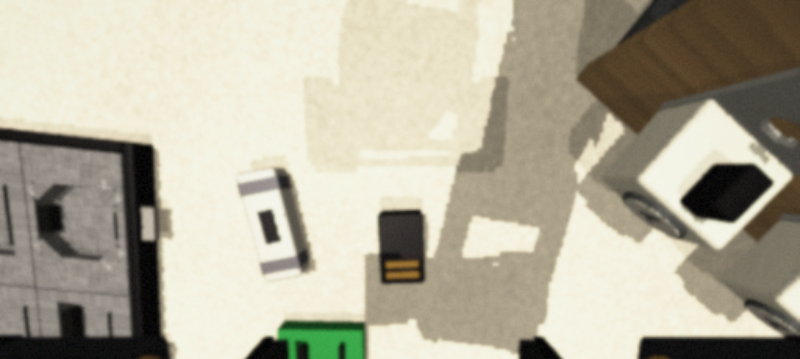

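The wrist view shows the pack at (402,245) with its brass strips, the sensor at (270,222) and the case edge at left. The pack's top measures 68x42 mm centred at (461.5,37), which matches the given size.

Request:
drive_tool --pt "0.85 0 -0.001 -0.004 -1.7 0 0" --pt "0.85 0.04 0 0 0 0 0" --pt "0.85 0.04 0 0 0 0 0" --pt "0.85 0.04 0 0 0 0 0" --pt "0.85 0.04 0 0 0 0 0" --pt "0.85 0.04 0 0 0 0 0" --pt "0.85 0.03 0 0 0 0 0" --pt "0.85 0.02 0 0 0 0 0" --pt "0.85 0.013 0 0 0 0 0" --pt "0.85 0.008 0 0 0 0 0" --pt "0.85 0 0 0 0 0 0" --pt "0.85 0 0 0 0 0 0"

```text
time_s: 29.8
eef_pos: [461.5, 36.7, 25.3]
orientation: [0.707, -0.011, 0.707, 0.011]
ft_force: [0.3, 0.2, 0.1]
finger_gap: 73.9
```

Request:
drive_tool --pt "0 0 0 0 0 0 0" --pt "0 0 0 0 0 0 0" --pt "0 0 0 0 0 0 0" --pt "0 0 0 0 0 0 0" --pt "0 0 0 0 0 0 0" --pt "0 0 0 0 0 0 0" --pt "0 0 0 0 0 0 0"

```text
time_s: 30.5
eef_pos: [461.1, 36.6, 25.3]
orientation: [0.707, -0.011, 0.707, 0.011]
ft_force: [-0.8, 0.2, 3.3]
finger_gap: 41.6
```

Request:
drive_tool --pt "0 -0.02 0 0 0 0 0" --pt "0 -0.04 0 0 0 0 0" --pt "0 -0.04 0 0 0 0 0" --pt "0 -0.04 0 0 0 0 0" --pt "0 -0.04 0 0 0 0 0" --pt "0 -0.04 0 0 0 0 0" --pt "0 0 0 0 0 0 0"

```text
time_s: 31.2
eef_pos: [464.3, 36.1, 249.7]
orientation: [0.711, -0.012, 0.703, 0.01]
ft_force: [0.6, 0.2, -2.1]
finger_gap: 41.6
```

Request:
drive_tool --pt "0 0 0 0 6 0 0" --pt "0 0 -0.042 0.0045 0 0 0" --pt "0 0 -0.042 0.0045 0 0 0" --pt "0 0 -0.042 0.0045 0 0 0" --pt "0 0 -0.042 0.0045 0 0 0" --pt "0 0 -0.042 0.0045 0 0 0" --pt "0 0 -0.042 0.0045 0 0 0" --pt "0 0 -0.042 0.0045 0 0 0" --pt "0 0 -0.042 0.0045 0 0 0" --pt "0 0 -0.042 0.0045 0 0 0" --pt "0 0 0 0 0 0 0" --pt "0 0 0 0 0 0 0"

```text
time_s: 32.4
eef_pos: [472.5, -343.4, 242.8]
orientation: [0.706, 0.028, 0.708, -0.025]
ft_force: [-0.8, 0.9, -2.3]
finger_gap: 42.1
```

Request:
drive_tool --pt "0 0 0 0 0 0 0" --pt "0 0 0 0 0 0 0"

```text
time_s: 32.6
eef_pos: [473.4, -341.6, 244.4]
orientation: [0.706, 0.026, 0.707, -0.025]
ft_force: [-0.9, -0.7, -1.6]
finger_gap: 41.6
```

Run:
```python
from h import *
s,m=st()
f=imaging.grab_frame("wrist");cv2.imwrite("pics/w12raw.png",f["color"])
for t in ["foam_pack_floor","foam_sensor_floor","foam_gauge_floor","foam_meter_floor","case","pack"]:
    print(t,[(np.round(d["point"],1).tolist(),round(d["conf"],2)) for d in imaging.place_of("wrist",t)[:4]])
cv2.imwrite("pics/w12.png",cv2.resize(f["color"][0:300],(800,469),interpolation=cv2.INTER_CUBIC))
```

```text
t 32.6 pos [ 473.4 -341.6  244.4] gap 41.61884336260396 F [-0.9 -0.7 -1.6] q [-0.82  0.45  1.51  0.    1.18 -2.32]
[[-0.001  0.072  0.997]
 [ 0.002  0.997 -0.072]
 [-1.     0.002 -0.001]]
foam_pack_floor [([432.2, -347.6, 12.8], 0.63)]
foam_sensor_floor [([604.8, -47.6, 10.6], 0.98), ([572.0, -275.6, 10.9], 0.92)]
foam_gauge_floor [([439.4, -262.6, 15.2], 0.92)]
foam_meter_floor []
case [([441.6, -89.2, 2.2], 0.71), ([432.8, -347.3, 10.5], 0.32)]
pack [([472.9, -340.1, 217.0], 0.96)]
```

View pics/w12.png

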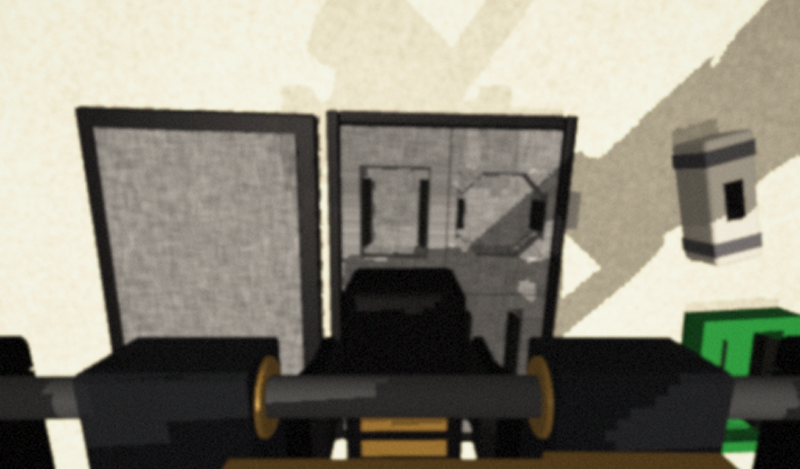

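The view shows the pack pocket, outline (361,166)-(430,252), with its cheek gaps at columns 368 and 424. The octagonal gauge pocket is beside it at (500,212), so this is the right pocket. I'll convert to tool axes and find the dark bars numerically.

Run:
```python
from h import *
s,m=st();f=imaging.grab_frame("wrist");k=1.5625
g=cv2.cvtColor(f["color"],cv2.COLOR_BGR2GRAY).astype(float)
for v0,v1 in((116,135),(136,156)):
    p=g[v0:v1,222:290].mean(0);print(np.round(p).astype(int).tolist())
print("rows",np.round(g[95:175,243:266].mean(1)).astype(int).tolist())
for n,u,v,z in (("c",396,209,34),("barLt",367,180,34),("barLb",367,248,34),("barRt",424,180,34),("barRb",424,248,34),("caseTL",328,112,34),("caseTR",577,119,34)):
    p=px2w(f,u/k,v/k,z);print(n,p.round(1),"tool",tool(s,m,p))
```

```text
t 32.95 pos [ 473.9 -343.   245.3] gap 41.87204495156019 F [-0.2  0.6 -2. ] q [-0.82  0.45  1.51  0.    1.18 -2.32]
[[ 0.     0.073  0.997]
 [-0.     0.997 -0.073]
 [-1.    -0.     0.   ]]
[130, 131, 132, 132, 132, 132, 131, 130, 122, 96, 62, 36, 25, 20, 19, 23, 38, 62, 88, 111, 125, 129, 130, 131, 133, 134, 133, 133, 134, 134, 135, 134, 133, 130, 129, 128, 128, 126, 127, 128, 128, 129, 131, 131, 129, 126, 113, 82, 46, 26, 22, 24, 33, 61, 97, 121, 130, 131, 132, 133, 132, 132, 131, 131, 126, 116, 111, 118]
[152, 154, 154, 154, 153, 154, 154, 152, 142, 111, 71, 40, 28, 24, 23, 27, 46, 74, 103, 123, 133, 136, 137, 140, 141, 141, 141, 140, 139, 138, 138, 138, 138, 137, 136, 139, 143, 144, 144, 145, 145, 144, 145, 144, 142, 132, 103, 62, 32, 23, 24, 33, 59, 102, 134, 149, 153, 153, 153, 154, 154, 153, 153, 148, 137, 129, 137, 148]
rows [132, 132, 133, 132, 132, 132, 132, 128, 124, 116, 97, 86, 99, 116, 125, 127, 128, 129, 129, 128, 127, 127, 128, 128, 129, 129, 130, 128, 129, 132, 135, 135, 134, 131, 132, 131, 131, 130, 131, 131, 132, 132, 132, 130, 127, 125, 126, 128, 132, 140, 146, 147, 148, 149, 150, 149, 149, 150, 152, 152, 149, 142, 135, 129, 127, 116, 94, 71, 72, 87, 94, 92, 89, 86, 82, 73, 48, 23, 12, 8]
c [ 431.7 -344.6   34. ] tool [211.3  -4.6 -42. ]
barLt [ 407.5 -365.8   34. ] tool [211.3 -27.5 -64.6]
barLb [ 461.5 -370.8   34. ] tool [211.3 -28.6 -10.3]
barRt [ 410.8 -320.7   34. ] tool [211.3  17.7 -64.6]
barRb [ 464.9 -324.    34. ] tool [211.3  18.4 -10.4]
caseTL [ 355.4 -390.8   34. ] tool [ 211.3  -56.2 -114.7]
caseTR [ 374.5 -201.3   34. ] tool [ 211.2  134.1 -109.4]
```

Request:
drive_tool --pt "0 0 -0.0057 0 0.5 0 0" --pt "0 0 0 -0.04 0 0 0" --pt "0 0.03 0 0 0 0 0" --pt "0 0.04 0 0 0 0 0" --pt "0 0.04 0 0 0 0 0" --pt "0 0.035 0 0 0 0 0" --pt "0 0.02 0 0 0 0 0" --pt "0 0.01 0 0 0 0 0" --pt "0 0.005 0 0 0 0 0" --pt "0 0 0 0 0 0 0" --pt "0 0 0 0 0 0 0"

```text
time_s: 34.1
eef_pos: [434.1, -346.6, 66.1]
orientation: [0.707, 0.028, 0.706, -0.03]
ft_force: [0.7, -0.6, -1.4]
finger_gap: 42.0
```

Request:
drive_tool --pt "0 0.003 0 0 0 0 0" --pt "0 0.003 0 0 0 0 0" --pt "0 0.003 0 0 0 0 0" --pt "0 0 0 0 0 0 0" --pt "0 0 0 0 0 0 0"

```text
time_s: 34.6
eef_pos: [433.4, -345.7, 56.0]
orientation: [0.706, 0.029, 0.707, -0.029]
ft_force: [0.5, 0.2, -1.2]
finger_gap: 41.3
```

Request:
drive_tool --pt "0 0.003 0 0 0 0 0" --pt "0 0.003 0 0 0 0 0" --pt "0 0 0 0 0 0 0" --pt "0 0 0 0 0 0 0"

```text
time_s: 35.0
eef_pos: [433.7, -345.9, 49.9]
orientation: [0.707, 0.029, 0.706, -0.029]
ft_force: [1.0, 0.6, -1.0]
finger_gap: 41.8
```

Request:
drive_tool --pt "0 0.003 0 0 0 0 0" --pt "0 0.003 0 0 0 0 0" --pt "0 0 0 0 0 0 0" --pt "0 0 0 0 0 0 0"

```text
time_s: 35.4
eef_pos: [433.5, -345.8, 43.7]
orientation: [0.707, 0.029, 0.706, -0.029]
ft_force: [1.3, -0.8, -1.8]
finger_gap: 41.9
```

Request:
drive_tool --pt "0 0.003 0 0 0 0 0" --pt "0 0.002 0 0 0 0 0" --pt "0 0 0 0 0 0 0" --pt "0 0 0 0 0 0 0"

```text
time_s: 35.8
eef_pos: [433.4, -345.8, 38.8]
orientation: [0.706, 0.029, 0.707, -0.029]
ft_force: [0.5, -0.6, -1.5]
finger_gap: 42.0
```

Request:
drive_tool --pt "0 0.001 0 0 0 0 0" --pt "0 0.001 0 0 0 0 0" --pt "0 0 0 0 0 0 0" --pt "0 0 0 0 0 0 0"

```text
time_s: 36.2
eef_pos: [433.4, -345.8, 37.3]
orientation: [0.707, 0.029, 0.706, -0.029]
ft_force: [-0.3, 0.8, 4.3]
finger_gap: 41.8
```

Run:
```python
from h import *
s,m=st()
for c in("wrist","scene","top"):
    f=imaging.grab_frame(c);cv2.imwrite(f"pics/p_{c}.png",f["color"])
    print(c,[(np.round(d["point"],1).tolist(),round(d["conf"],2)) for d in imaging.place_of(c,"pack")[:3]])
```

```text
t 36.2 pos [ 433.4 -345.8   37.3] gap 41.778159763484965 F [-0.3  0.8  4.3] q [-0.87  0.71  1.75 -0.    0.68 -2.36]
[[ 0.     0.082  0.997]
 [-0.     0.997 -0.082]
 [-1.    -0.     0.   ]]
wrist [([431.4, -346.7, 11.0], 0.83)]
scene [([433.0, -346.5, 16.0], 0.59), ([440.0, -80.5, 1.1], 0.37)]
top []
```

Contact came at TCP 37.3, which is exactly the floor depth (12 + 25.3), and the network places the pack at z≈11. I'll release it, then press its top with closed fingers to be sure.

Request:
drive_tool --pt "0 0.001 0 0 0 0 0" --pt "0 0.001 0 0 0 0 0" --pt "0 0 0 0 0 0 0" --pt "0.65 -0.002 0 0 0 0 0" --pt "0.65 0 0 0 0 0 0" --pt "0.65 0 0 0 0 0 0" --pt "0.65 -0.01 0 0 0 0 0" --pt "0.65 -0.02 0 0 0 0 0" --pt "0.3 -0.02 0 0 0 0 0" --pt "0 0 0 0 0 0 0" --pt "0 0 0 0 0 0 0" --pt "0 0 0 0 0 0 0"

```text
time_s: 37.7
eef_pos: [433.0, -345.2, 86.3]
orientation: [0.706, 0.029, 0.707, -0.029]
ft_force: [-0.8, 0.2, 0.1]
finger_gap: 32.3
```

Request:
drive_tool --pt "0 0 0 0 0 0 0" --pt "0 0 0 0 0 0 0" --pt "0 0.01 0 0 0 0 0" --pt "0 0.01 0 0 0 0 0" --pt "0 0.005 0 0 0 0 0" --pt "0 0.002 0 0 0 0 0" --pt "0 0 0 0 0 0 0" --pt "0 0 0 0 0 0 0"

```text
time_s: 38.5
eef_pos: [433.5, -345.9, 60.1]
orientation: [0.707, 0.029, 0.706, -0.029]
ft_force: [0.8, -0.4, 0.1]
finger_gap: 0.5
```

Request:
drive_tool --pt "0 0.002 0 0 0 0 0" --pt "0 0.001 0 0 0 0 0" --pt "0 0.001 0 0 0 0 0" --pt "0 0 0 0 0 0 0" --pt "0 0 0 0 0 0 0"

```text
time_s: 39.0
eef_pos: [433.5, -345.9, 56.5]
orientation: [0.707, 0.029, 0.706, -0.029]
ft_force: [-0.0, 1.4, 3.0]
finger_gap: 0.5
```

Request:
drive_tool --pt "0 0.001 0 0 0 0 0" --pt "0 0.001 0 0 0 0 0" --pt "0 0 0 0 0 0 0" --pt "0 0 0 0 0 0 0"

```text
time_s: 39.4
eef_pos: [433.6, -345.9, 56.4]
orientation: [0.707, 0.029, 0.706, -0.029]
ft_force: [-2.2, 2.4, 17.4]
finger_gap: 0.6
```

The pack's top is firm at 56.4 mm (12 + 44 = 56) under 17 N, so it is fully home. Now the sensor.

Request:
drive_tool --pt "0 -0.045 0 0 0 0 0" --pt "0.5 -0.045 0 0 0 0 0" --pt "0.9 -0.045 0 0 0 0 0" --pt "0.9 0 0 0 -8.5 0 0" --pt "0.9 0 0 0 -8.5 0 0" --pt "0.9 -0.017 0.0417 0.0112 0 0 0" --pt "0.9 -0.017 0.0417 0.0112 0 0 0" --pt "0.9 -0.017 0.0417 0.0112 0 0 0" --pt "0.9 -0.017 0.0417 0.0112 0 0 0" --pt "0.9 -0.017 0.0417 0.0112 0 0 0" --pt "0.9 -0.017 0.0417 0.0112 0 0 0" --pt "0.9 0 0 0 0 0 0"

```text
time_s: 40.6
eef_pos: [446.0, -82.7, 292.9]
orientation: [0.704, -0.078, 0.702, 0.078]
ft_force: [0.3, -0.3, -0.7]
finger_gap: 76.0
```

Request:
drive_tool --pt "0.9 0 0 0 0 0 0" --pt "0.9 0 0 0 0 0 0" --pt "0.9 0 0 0 0 0 0"

```text
time_s: 40.9
eef_pos: [445.6, -88.2, 290.3]
orientation: [0.703, -0.075, 0.704, 0.075]
ft_force: [0.7, 0.5, -0.4]
finger_gap: 78.5
```

Run:
```python
from h import *
s,m=st()
f=imaging.grab_frame("wrist");cv2.imwrite("pics/w13raw.png",f["color"])
print([(np.round(d["point"],1).tolist(),round(d["conf"],2)) for d in imaging.place_of("wrist","sensor")[:4]])
for d in imaging.regions_of("wrist","sensor")[:3]:
    g=d["region"].astype(np.uint8);c=max(cv2.findContours(g,0,2)[0],key=cv2.contourArea);r=cv2.minAreaRect(c)
    b=cv2.boxPoints(r);w=np.array([px2w(f,u,v,44) for u,v in b])
    print(round(d["conf"],2),np.round(r[0],1),np.round(r[1],1),r[2],w[:,:2].round(0).tolist())
    print("tool",[tool(s,m,p)[1:].tolist() for p in w],"mean",np.mean([tool(s,m,p) for p in w],0))
```

```text
t 40.9 pos [445.6 -88.2 290.3] gap 78.47478864101895 F [ 0.7  0.5 -0.4] q [-0.44  0.21  1.75 -0.    1.18 -2.23]
[[-0.001 -0.211  0.977]
 [ 0.     0.977  0.211]
 [-1.     0.001 -0.001]]
[([443.5, -84.8, 2.0], 0.96), ([431.7, -345.9, 8.8], 0.7)]
0.69 [261.6 159.8] [25.4 71. ] 1.8476102352142334 [[495.0, -92.0], [396.0, -109.0], [390.0, -75.0], [489.0, -55.0]]
tool [[-14.1, 48.1], [-10.1, -52.6], [24.6, -51.5], [22.8, 49.4]] mean [246.325   5.8    -1.65 ]
```

Request:
drive_tool --pt "0.9 0 0.0047 -0.001 1.7 0 0" --pt "0.9 0.04 0 0 0 0 0" --pt "0.9 0.04 0 0 0 0 0" --pt "0.9 0.04 0 0 0 0 0" --pt "0.9 0.04 0 0 0 0 0" --pt "0.9 0.04 0 0 0 0 0" --pt "0.9 0.03 0 0 0 0 0" --pt "0.9 0.02 0 0 0 0 0" --pt "0.9 0.01 0 0 0 0 0" --pt "0.9 0.005 0 0 0 0 0" --pt "0.9 0 0 0 0 0 0" --pt "0.9 0 0 0 0 0 0"

```text
time_s: 42.25
eef_pos: [444.4, -83.0, 26.8]
orientation: [0.705, -0.066, 0.704, 0.065]
ft_force: [0.5, 0.4, -0.3]
finger_gap: 78.4
```

Request:
drive_tool --pt "0 0 0 0 0 0 0" --pt "0 0 0 0 0 0 0" --pt "0 0 0 0 0 0 0" --pt "0 0 0 0 0 0 0" --pt "0 0 0 0 0 0 0" --pt "0 0 0 0 0 0 0" --pt "0 0 0 0 0 0 0" --pt "0 0 0 0 0 0 0"

```text
time_s: 43.05
eef_pos: [443.8, -82.6, 26.1]
orientation: [0.704, -0.065, 0.704, 0.065]
ft_force: [-1.4, -0.0, 1.8]
finger_gap: 35.7
```

Request:
drive_tool --pt "0 -0.02 0 0 0 0 0" --pt "0 -0.04 0 0 0 0 0" --pt "0 -0.04 0 0 0 0 0" --pt "0 -0.04 0 0 0 0 0" --pt "0 -0.04 0 0 0 0 0" --pt "0 -0.04 0 0 7.7 0 0" --pt "0 0 0 0 7.7 0 0" --pt "0 0 0 0 0 0 0"

```text
time_s: 43.85
eef_pos: [443.9, -82.6, 247.0]
orientation: [0.707, 0.029, 0.706, -0.03]
ft_force: [-0.1, 0.0, -2.6]
finger_gap: 35.7
```

Request:
drive_tool --pt "0 0 -0.0258 0.0318 0 0 0" --pt "0 0 -0.0258 0.0318 0 0 0" --pt "0 0 -0.0258 0.0318 0 0 0" --pt "0 0 -0.0258 0.0318 0 0 0" --pt "0 0 -0.0258 0.0318 0 0 0" --pt "0 0 -0.0258 0.0318 0 0 0" --pt "0 0 -0.0258 0.0318 0 0 0" --pt "0 0 0 0 0 0 0" --pt "0 0 0 0 0 0 0" --pt "0 0 0 0 0 0 0" --pt "0 0 0 0 0 0 0"

```text
time_s: 44.95
eef_pos: [649.4, -279.9, 245.6]
orientation: [0.706, 0.029, 0.707, -0.029]
ft_force: [0.3, 0.1, -0.2]
finger_gap: 35.8
```

Run:
```python
from h import *
s,m=st()
f=imaging.grab_frame("wrist");cv2.imwrite("pics/w14raw.png",f["color"])
for t in ("foam_sensor_floor","foam_meter_floor","foam_gauge_floor","pack","sensor"):
  print(t,[(np.round(d["point"],1).tolist(),tool(s,m,d["point"]),round(d["conf"],2)) for d in imaging.place_of("wrist",t)[:3]])
print([w2px(f,(570,-274,34)),w2px(f,(563,-359,34))])
cv2.imwrite("pics/w14.png",cv2.resize(f["color"][0:240,100:400],(800,640),interpolation=cv2.INTER_CUBIC)[:600])
```

```text
t 44.95 pos [ 649.4 -279.9  245.6] gap 35.812805795023415 F [ 0.3  0.1 -0.2] q [-0.56  0.62  1.18  0.    1.34 -2.05]
[[-0.002  0.082  0.997]
 [ 0.001  0.997 -0.082]
 [-1.     0.001 -0.002]]
foam_sensor_floor [([607.1, -46.9, 9.8], array([236.2, 228.4, -60.9]), 0.73)]
foam_meter_floor [([560.8, -358.4, 16.9], array([228.8, -85.8, -81.4]), 0.61)]
foam_gauge_floor []
pack []
sensor [([652.3, -281.6, 221.1], array([24.5, -1.5,  3. ]), 0.62)]
[(np.float64(256.2945688973156), np.float64(102.86354507285004)), (np.float64(186.75502780678562), np.float64(102.73550862547448))]
```

View pics/w14.png

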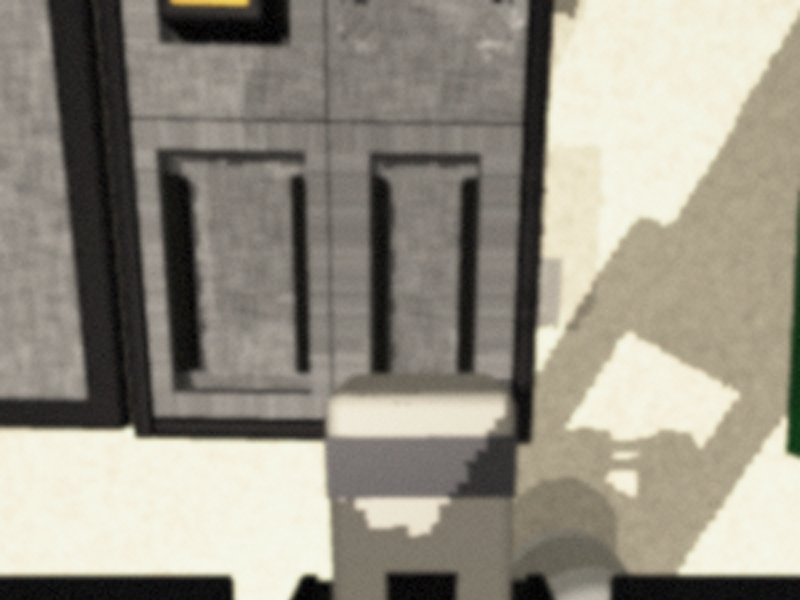

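The view shows the sensor pocket (narrow) at columns 371-478, far end at row 153. The meter pocket to its left is wider, and the pack is in place at (225,15). The pocket is turned about 1° from the tool.

Run:
```python
from h import *
s,m=st();f=imaging.grab_frame("wrist");k=800/300
q=R.from_matrix(m)*R.from_rotvec([np.radians(1.0),0,0]);m2=q.as_matrix()
for n,u,v,z in (("end",425,153,34),("outer L t",371,170,34),("outer L b",372,360,34),("outer R t",479,170,34),("outer R b",476,360,34),("foam seam L",130,118,34),("seam R",525,125,34),("seam t",326,118,34),("seam b",330,410,34),("casebotL",140,432,34),("meter top",235,153,34),("meter bot",245,388,34)):
    p=px2w(f,100+u/k,v/k,z);print(n,p.round(1),"tool",tool(s,m,p),"turned",tool(s,m2,p))
```

```text
t 45.25 pos [ 650.4 -280.9  246.5] gap 35.26279285396493 F [-2.1  0.  -0.8] q [-0.56  0.62  1.17  0.    1.34 -2.05]
[[ 0.     0.083  0.997]
 [-0.     0.997 -0.083]
 [-1.    -0.     0.   ]]
end [ 520.5 -267.3   34. ] tool [ 212.5    2.8 -130.7] turned [ 212.5    0.5 -130.7]
outer L t [ 525.5 -291.9   34. ] tool [ 212.5  -21.3 -123.7] turned [ 212.5  -23.5 -123.3]
outer L b [ 608.4 -299.7   34. ] tool [212.5 -22.2 -40.4] turned [212.5 -22.9 -40. ]
outer R t [ 529.5 -243.8   34. ] tool [ 212.5   26.9 -123.7] turned [ 212.5   24.7 -124.2]
outer R b [ 612.5 -250.5   34. ] tool [212.5  27.1 -40.4] turned [212.5  26.4 -40.8]
foam seam L [ 496.2 -394.9   34. ] tool [ 212.5 -126.4 -144.3] turned [ 212.5 -128.9 -142. ]
seam R [ 513.  -222.6   34. ] tool [ 212.5   46.7 -141.9] turned [ 212.5   44.2 -142.7]
seam t [ 502.9 -309.4   34. ] tool [ 212.5  -40.7 -144.7] turned [ 212.5  -43.2 -144. ]
seam b [ 630.4 -322.3   34. ] tool [212.5 -42.9 -16.6] turned [212.5 -43.2 -15.8]
casebotL [ 633.5 -415.2   34. ] tool [ 212.6 -135.3   -5.7] turned [ 212.6 -135.3   -3.4]
meter top [ 513.7 -351.2   34. ] tool [ 212.5  -81.5 -130.5] turned [ 212.5  -83.7 -129. ]
meter bot [ 616.6 -361.6   34. ] tool [212.5 -83.2 -27.1] turned [212.5 -83.7 -25.6]
```

Request:
drive_tool --pt "0 0 0 0 1 0 0" --pt "0 0 0 -0.04 0 0 0" --pt "0 0 0 -0.037 0 0 0" --pt "0 0.04 0 0 0 0 0" --pt "0 0.04 0 0 0 0 0" --pt "0 0.04 0 0 0 0 0" --pt "0 0.035 0 0 0 0 0" --pt "0 0.02 0 0 0 0 0" --pt "0 0.005 0 0 0 0 0" --pt "0 0 0 0 0 0 0" --pt "0 0 0 0 0 0 0"

```text
time_s: 46.4
eef_pos: [575.0, -274.2, 67.5]
orientation: [0.707, 0.035, 0.705, -0.036]
ft_force: [0.3, -0.5, -0.7]
finger_gap: 35.4
```

Request:
drive_tool --pt "0 0.003 0 0 0 0 0" --pt "0 0.003 0 0 0 0 0" --pt "0 0.003 0 0 0 0 0" --pt "0 0 0 0 0 0 0" --pt "0 0 0 0 0 0 0"

```text
time_s: 46.9
eef_pos: [573.9, -273.4, 57.0]
orientation: [0.706, 0.036, 0.706, -0.036]
ft_force: [0.0, 0.8, -1.5]
finger_gap: 35.8
```

Request:
drive_tool --pt "0 0.003 0 0 0 0 0" --pt "0 0.003 0 0 0 0 0" --pt "0 0 0 0 0 0 0" --pt "0 0 0 0 0 0 0"

```text
time_s: 47.3
eef_pos: [574.3, -273.3, 51.0]
orientation: [0.706, 0.036, 0.706, -0.036]
ft_force: [1.5, 1.6, 1.7]
finger_gap: 35.7
```

Request:
drive_tool --pt "0 0.003 0 0 0 0 0" --pt "0 0.003 0 0 0 0 0" --pt "0 0 0 0 0 0 0" --pt "0 0 0 0 0 0 0"

```text
time_s: 47.7
eef_pos: [573.7, -273.2, 44.5]
orientation: [0.706, 0.036, 0.706, -0.036]
ft_force: [1.0, 1.1, -2.2]
finger_gap: 36.2
```

Request:
drive_tool --pt "0 0.003 0 0 0 0 0" --pt "0 0.002 0 0 0 0 0" --pt "0 0 0 0 0 0 0" --pt "0 0 0 0 0 0 0"

```text
time_s: 48.1
eef_pos: [573.7, -273.3, 39.7]
orientation: [0.706, 0.036, 0.706, -0.036]
ft_force: [0.6, 1.0, -1.3]
finger_gap: 35.8
```

Request:
drive_tool --pt "0 0.001 0 0 0 0 0" --pt "0 0.001 0 0 0 0 0" --pt "0 0 0 0 0 0 0" --pt "0 0 0 0 0 0 0"

```text
time_s: 48.5
eef_pos: [573.8, -273.3, 38.1]
orientation: [0.706, 0.036, 0.706, -0.036]
ft_force: [-0.1, 2.1, 2.6]
finger_gap: 35.8
```

The floor is reached at TCP 38.1, as expected. Release, then press the top with closed fingers.

Request:
drive_tool --pt "0 0.001 0 0 0 0 0" --pt "0 0.001 0 0 0 0 0" --pt "0 0 0 0 0 0 0" --pt "0.6 -0.002 0 0 0 0 0" --pt "0.6 0 0 0 0 0 0" --pt "0.6 0 0 0 0 0 0" --pt "0.6 -0.01 0 0 0 0 0" --pt "0.6 -0.02 0 0 0 0 0" --pt "0.3 -0.02 0 0 0 0 0" --pt "0 0 0 0 0 0 0" --pt "0 0 0 0 0 0 0" --pt "0 0 0 0 0 0 0"

```text
time_s: 49.7
eef_pos: [573.3, -273.0, 87.1]
orientation: [0.706, 0.036, 0.707, -0.035]
ft_force: [0.3, 0.5, -0.7]
finger_gap: 28.4
```

Request:
drive_tool --pt "0 0 0 0 0 0 0" --pt "0 0 0 0 0 0 0" --pt "0 0.01 0 0 0 0 0" --pt "0 0.01 0 0 0 0 0" --pt "0 0.005 0 0 0 0 0" --pt "0 0.003 0 0 0 0 0" --pt "0 0 0 0 0 0 0" --pt "0 0 0 0 0 0 0"

```text
time_s: 50.5
eef_pos: [574.0, -273.5, 60.0]
orientation: [0.706, 0.036, 0.706, -0.036]
ft_force: [-0.7, -0.7, -0.7]
finger_gap: 0.5
```

Request:
drive_tool --pt "0 0.001 0 0 0 0 0" --pt "0 0.001 0 0 0 0 0" --pt "0 0.001 0 0 0 0 0" --pt "0 0 0 0 0 0 0" --pt "0 0 0 0 0 0 0"

```text
time_s: 51.0
eef_pos: [573.9, -273.5, 57.1]
orientation: [0.706, 0.036, 0.706, -0.036]
ft_force: [0.4, 0.1, -0.1]
finger_gap: 0.4
```

Request:
drive_tool --pt "0 0.001 0 0 0 0 0" --pt "0 0.001 0 0 0 0 0" --pt "0 0.001 0 0 0 0 0" --pt "0 0 0 0 0 0 0" --pt "0 0 0 0 0 0 0"

```text
time_s: 51.5
eef_pos: [574.1, -273.5, 56.4]
orientation: [0.706, 0.035, 0.706, -0.036]
ft_force: [-2.7, 2.6, 11.8]
finger_gap: 0.5
```

Request:
drive_tool --pt "0 -0.02 0 0 0 0 0" --pt "0 -0.04 0 0 0 0 0" --pt "0 -0.05 0 0 0 0 0" --pt "0 -0.05 0 0 0 0 0" --pt "0 -0.05 0 0 0 0 0" --pt "0 -0.03 0 0.04 0 0 0" --pt "0 0 0 0.04 0 0 0" --pt "0 0 0 0 0 0 0" --pt "0 0 0 0 0 0 0"

```text
time_s: 52.4
eef_pos: [653.2, -281.0, 292.8]
orientation: [0.705, 0.036, 0.707, -0.035]
ft_force: [0.3, 0.6, -0.0]
finger_gap: 0.7
```

Run:
```python
from h import *
s,m=st();o=[]
f=imaging.grab_frame("scene");o.append(cv2.resize(f["color"][100:250,130:400],(540,300)))
for t in ("pack","sensor","unit_1","unit_1_slot","bottle","parts_tray","mug","meter","gauge"):print(t,[(np.round(d["point"]).tolist(),round(d["conf"],2)) for d in imaging.place_of("scene",t)[:3]])
f=imaging.grab_frame("wrist");o.append(cv2.resize(f["color"][:200],(540,211)))
for t in ("pack","sensor"):print("w",t,[(np.round(d["point"],1).tolist(),round(d["conf"],2)) for d in imaging.place_of("wrist",t)[:3]])
f=imaging.grab_frame("top")
for t in ("pack","sensor","unit_1_slot","bottle","parts_tray","mug"):print("t",t,[(np.round(d["point"]).tolist(),round(d["conf"],2)) for d in imaging.place_of("top",t)[:3]])
cv2.imwrite("pics/end.png",np.vstack(o))
```

```text
t 52.4 pos [ 653.2 -281.   292.8] gap 0.7473997816507542 F [ 0.3  0.6 -0. ] q [-0.56  0.59  1.1  -0.    1.45 -2.03]
[[-0.002  0.1    0.995]
 [ 0.001  0.995 -0.1  ]
 [-1.     0.001 -0.002]]
pack [([436.0, -343.0, 13.0], 0.68)]
sensor [([431.0, -342.0, 12.0], 0.66), ([570.0, -272.0, 15.0], 0.55)]
unit_1 [([478.0, 355.0, 80.0], 0.97), ([394.0, 242.0, 80.0], 0.7)]
unit_1_slot [([368.0, 264.0, 202.0], 0.69), ([664.0, 429.0, 1.0], 0.66)]
bottle [([737.0, -210.0, -0.0], 0.77)]
parts_tray [([760.0, 103.0, -2.0], 0.58)]
mug [([664.0, 427.0, 0.0], 0.96), ([738.0, -210.0, -1.0], 0.59)]
meter [([736.0, -210.0, 1.0], 0.44)]
gauge []
w pack [([431.9, -346.7, 6.9], 0.79)]
w sensor [([572.2, -275.8, 10.5], 0.78)]
t pack [([433.0, -350.0, 10.0], 0.58)]
t sensor []
t unit_1_slot [([369.0, 261.0, 198.0], 0.56)]
t bottle [([737.0, -213.0, -3.0], 0.61)]
t parts_tray [([759.0, 110.0, 2.0], 0.64)]
t mug [([663.0, 429.0, 1.0], 0.76)]
```

The numbers agree, and the 16-picture limit is used up, so I'm handing in.

```bash
python3 -c "
from workcell import order
print(order.job_done())"
```

```text
the job is handed in; nothing more can be done
None
```

The job is handed in after about 52 s of robot time. Both gauge units hang on the board, and the battery pack and flow sensor are pressed home in their foam pockets. There was no meter or round gauge on the bench.

- **Gauge units:** a wrist picture showed both upright, each screw at the top of its slot. In the last scene view the network put both undersides at z = 80 mm (82 expected).
- **Pack and sensor:** I pressed each on top with closed fingers. Both tops were firm at 56.4 mm (56 expected for fully home), under 17 N for the pack and 12 N for the sensor.
- **Bottle, red tray and mug:** each reads within a few millimetres of where it started, which is the networks' own error.

**What disagreed:**
- The cheeks resisted much less than the stated 5 to 15 N on the way down; only the floor contact was clear.
- The last networks gave one false "meter" at the bottle and one "sensor" at the pack's pocket.
- The top camera missed the sensor, but the scene and wrist cameras placed it in its pocket.
- I had used all 16 pictures, so the final check was by numbers only.

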